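Stack the trivet slats to air and show the scorched one

TASK

First finish the crosswise tower of washed trivet slats on the cork mat: lay the two clean loose slats flat on top as the third layer, one directly above each slat of the bottom layer. Then pick up the slat with the scorched end and hold it in the air for the inspection camera, its middle 20 cm straight in front of the lens at lens height, in line with the camera's view, scorched end nearest the lens and tipped about 30 degrees downward so that its scorched upper face is turned to the lens. Finish while still holding it there, motionless; do not touch the camera or disturb the lower slats or the other baking things.

Things in the scene. Friction and masses are not known exactly. Their poses are not given: they have to be found in the camera images.
- mat: cork mat, 170 x 170 x 4 mm, fixed; origin at the centre of its underside, z up. On it stands the tower, four slats in two layers: the bottom two run along the mat's x with centres at y = +45 and -45 mm, the next two cross them along the mat's y with centres at x = +45 and -45 mm. The third layer runs along the mat's x again, centres at x = 0, y = +45 and -45 mm and 49 mm above the mat's underside (the second layer's upper faces are at 40 mm)
- low0_mid (a point): beech slat, 150 long x 24 wide x 18 mm thick, 45 g; the point is its centre, x along its length, y across, z up through its upper face. Already in the tower, bottom layer; loose, stays where it is
- low1_mid (a point): beech slat, 150 long x 24 wide x 18 mm thick, 45 g; the point is its centre, x along its length, y across, z up through its upper face. Already in the tower, bottom layer; loose, stays where it is
- low2_mid (a point): beech slat, 150 long x 24 wide x 18 mm thick, 45 g; the point is its centre, x along its length, y across, z up through its upper face. Already in the tower, second layer; loose, stays where it is
- low3_mid (a point): beech slat, 150 long x 24 wide x 18 mm thick, 45 g; the point is its centre, x along its length, y across, z up through its upper face. Already in the tower, second layer; loose, stays where it is
- clean_a_mid (a point): beech slat, 150 long x 24 wide x 18 mm thick, 45 g; the point is its centre, x along its length, y across, z up through its upper face. Clean, pale all over; lies loose and flat on the white shelf, to be laid on the tower
- clean_b_mid (a point): beech slat, 150 long x 24 wide x 18 mm thick, 45 g; the point is its centre, x along its length, y across, z up through its upper face. Clean, pale all over; lies loose and flat on the white shelf, to be laid on the tower (the two clean slats are interchangeable)
- burnt_mid (a point): beech slat, 150 long x 24 wide x 18 mm thick, 45 g; the point is its centre, x along its length, y across, z up through its upper face. Its last 40 mm at the +x end are scorched black; lies loose and flat on the white shelf, scorched end towards the camera's side of the shelf
- burnt_mark (a point): middle of the scorched patch on the upper face of the scorched slat, 55 mm along +x from its centre
- lens (a point): front glass of the inspection camera: a black head 75 wide x 46 mm high with a round lens, on a grey-black post (fixed for this job, lens 180 to 240 mm above the shelf) with a round foot of 90 mm diameter. The lens looks level along this frame's -x; y is sideways, z up; the head's top is 23 mm above the lens centre
- view_point (a point): the point in the air 200 mm straight in front of the lens, at lens height, where the middle of the scorched slat is to be held; axes as those of the lens
- springform_clasp (a point): lever clasp on the side of the stainless springform pan (240 mm across, 68 mm high); the point is 36 mm up, 131 mm from the pan's centre, which lies along this frame's +x; bystander
- loaf_tin_rim (a point): middle of the near long rim of the dark non-stick loaf tin, 110 (x) x 276 mm (y, over its lips), 65 mm high; the tin's centre lies 55 mm along this frame's +x; bystander
- muffin_cup_a: red silicone muffin cup, 72 mm across, 34 mm high, origin at the centre of its underside; bystander
- muffin_cup_b: red silicone muffin cup, 72 mm across, 34 mm high, origin at the centre of its underside; bystander
- ramekin: small glass ramekin, 84 mm across, 45 mm high, origin at the centre of its underside; bystander
- brush: beech pastry brush with red silicone bristles, 207 mm long, 38 mm wide, 14 mm high, lying flat, x towards the bristles, origin on its underside; bystander

How it is judged:
By the outcome, as a careful person would: the job done as asked, in the order asked, and still so for the second after the job is handed in, while the arm keeps its last pose, push and grip.
It also fails if it takes over 64 s, if anything falls off the work surface, if the arm or the gripper's body presses on something with over 40 N, if the wrist force passes 120 N, or if a joint passes its speed limit or range.

ROBOT

A 7-joint arm with a two-finger parallel gripper is mounted at the origin on the work surface. World frame = base frame: x ahead of the robot, y to its left, z up, the work surface at z = 0. Lengths are in m, angles in rad, forces in N, time in s.
With the tool pointing down it reaches from about 0.425 to 0.875 m from the base axis. Payload 4.7 kg.
Tool frame: the origin (TCP) lies midway between the tips of the shut fingers; the grasp point (between the pads) lies 19 mm behind it; z points along the fingers, x is the direction in which the jaws open and shut, and the axes are right-handed (so a half turn about z gives the same grasp; the last joint's range is limited). The gripper opens to 87 mm and grips with 3 to 60 N. Pads are 19 mm wide; open, the fingers measure 117 mm over their backs; the gripper's body (75 mm by 190 mm) begins 51 mm behind the grasp point.
Start: joints at [-1.183, 0.321, -0.07, 1.45, 0.023, 1.371, -0.057], TCP at [0.237, 0.605, 0.191] pointing down, gripper open.
Joint ranges: [-2.86, 2.86], [-0.3, 2.09], [-1.38, 1.24], [0.06, 2.45], [-1.56, 4.7], [0.09, 2.05], [-2.69, 2.69]. Speed limits (rad/s): [2.57, 2.57, 3.14, 3.14, 3.14, 3.14, 3.14].

INTERFACE

Orientations are given as a rotation vector (axis times angle).
In Python, from bench import get_state, eyes, ticket gives the robot as it stands.
- The arm moves only by the tool carry_out, never from a script. Its argument "motion" is a list of rows, each a list of 2 entries, a list of its own where there are three numbers: the shift along the world's x, y, z in m, then the turn about the world's z in rad. A call has 1 to 20 rows; each row is the pose to reach, as a shift and turn from the pose commanded when the call began; what a row does not reach only later rows make up. A row lasts 1/10 s, in which the tool goes at most 50 mm and 8.59 degrees, less where a joint would pass 70% of its speed; a pose out of reach is approached as far as the arm can. A call with a gripper value outside its range is refused whole. "grip" is the gripper command: -1 is fully open, 1 is shut, values between are in proportion, set as the call begins (left out, the last holds). The fingers move at their own pace and stop on an object; "squeeze" is the grip in N (left out, the last holds). Time passes only in rows, so rows that repeat a pose let the fingers close. It gives the time, the measured TCP pose, the force and the opening at its end, in the units of the state.
- get_state(): the state, without advancing time (a new reading comes with each control period).
- eyes.get_image(name): name is "side" or "top" or "wrist"; returns a dict with "pixels" (384x512x3 uint8, blue, green, red), "mtx" (3x3 intrinsics, pixels), "extrinsics" (4x4, takes a point from camera to world coordinates). Camera axes: x right, y down, z forward; pixel columns grow to the right and rows downward; lengths in m; the calibration is good to about 2 mm. The wrist camera is an equidistant fisheye: a pixel r from the principal point sees the ray r / f radians off the axis. A picture is of the moment at which its call begins. There is no depth.
- ticket.close_job(): hands the job in, once; it reports no verdict.
The state is a dict: "time": time; "joint_positions": joint angles; "qd": joint speeds; "joint_torque": joint torques, N m; "position": TCP position; "tool_rot": TCP orientation; "ft_force": force on the tool from outside, world axes, zero at the start; "torque": the same for the moment, N m; "grip_width": opening from 0.0 (shut) to 1.0 (fully open).
Only numpy, scipy, OpenCV 4.12 (cv2) and the standard library are available. Lean on these libraries where they do the work, as an engineer would, in place of code of your own. Each camera call takes 0.05 s, during which the arm holds its last target. There are 200 camera calls.

## Working session

There is one attempt and no reset: what is moved stays moved. The work goes in short steps, Python scripts to look and compute and a tool call to move; the robot and the scene stay as the last step left them, time stands still between calls to the robot, and variables do not carry over. Pictures are saved under pics/ and viewed, about 8 in all and at most 12, crops included, and the job is handed in when it is done.

Besides the shell and the picture viewer there is one more tool, called after ">>>" by a JSON object that holds its "fn" and its "kwargs". carry_out: Moves the arm, as the interface text tells. Its arguments: {"type":"object","properties":{"motion":{"type":"array","items":{"type":"array"}},"grip":{"type":"number"},"squeeze":{"type":"number"}},"required":["motion"]}

```bash
mkdir -p pics; ls; python3 - <<'E'
from bench import get_state, eyes
import cv2,numpy as np
s=get_state();print(s['time'],s['position'],s['tool_rot'],s['grip_width'])
for n in('top','side'):
    d=eyes.get_image(n);cv2.imwrite(f'pics/{n}0.png',cv2.resize(d['pixels'],(800,600),interpolation=cv2.INTER_CUBIC));print(n,d['mtx'].tolist(),d['extrinsics'].round(4).tolist())
    cv2.imwrite(f'raw_{n}0.png',d['pixels'])
E
```

```text
pics
0.0 [0.23718562 0.60450492 0.18945632] [ 2.59451499e+00  1.76932470e+00 -2.38319336e-03] 1.0029335274663729
top [[454.0639101814913, 0.0, 256.7905298366125], [0.0, 454.0639101814913, 193.72060047200551], [0.0, 0.0, 1.0]] [[0.0217, -0.9871, 0.1586, 0.3276], [-0.9996, -0.0182, 0.0236, -0.019], [-0.0204, -0.1591, -0.9871, 1.6298], [0.0, 0.0, 0.0, 1.0]]
side [[422.1056100719856, 0.0, 258.83000579160006], [0.0, 422.1056100719856, 191.41285783022406], [0.0, 0.0, 1.0]] [[-0.9697, -0.1325, 0.2054, 0.2687], [-0.2445, 0.5263, -0.8144, 1.1962], [-0.0002, -0.8399, -0.5427, 0.9237], [0.0, 0.0, 0.0, 1.0]]
```

View pics/top0.png

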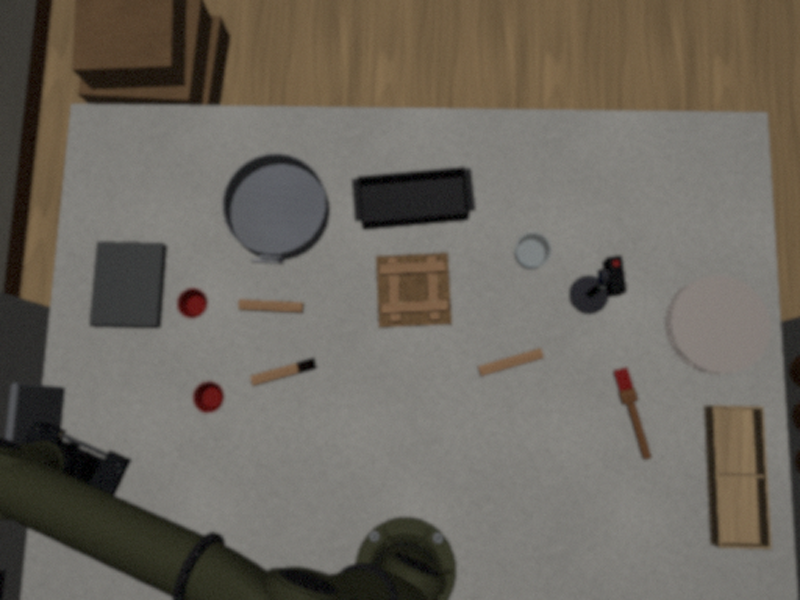

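View pics/side0.png

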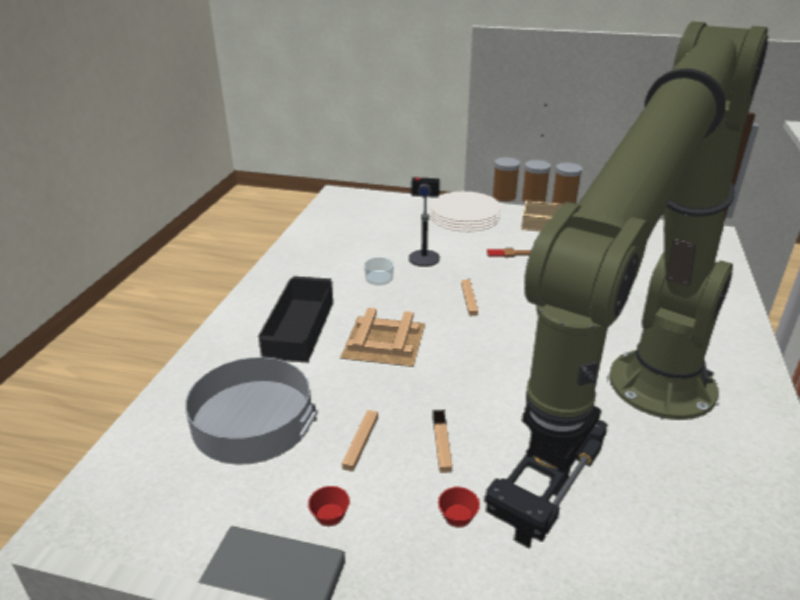

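The top view (800x600) shows the mat centred near (413,290), clean slats near (271,306) and (511,362), and the scorched slat at (284,372) with its black end on the right. The camera head is at (615,275) and its foot at (588,295). In the side view the lens faces +y. The tool can't be tilted, so the 30° tip has to come from pivoting the slat in the grip.

```bash
cat > h.py <<'E'
from bench import get_state, eyes
import cv2,numpy as np
def ray(d,uv,fish=False):
    K=d['mtx'];E=d['extrinsics'];x=(uv[0]-K[0,2])/K[0,0];y=(uv[1]-K[1,2])/K[1,1]
    if fish:
        r=np.hypot(x,y)+1e-12;v=np.array([x/r*np.sin(r),y/r*np.sin(r),np.cos(r)])
    else: v=np.array([x,y,1.])
    return E[:3,3],E[:3,:3]@v
def plane(d,uv,z,fish=False):
    o,v=ray(d,uv,fish);return o+v*(z-o[2])/v[2]
def project(d,p,fish=False):
    E=d['extrinsics'];c=E[:3,:3].T@(np.asarray(p,float)-E[:3,3]);K=d['mtx']
    if fish:
        r=np.hypot(c[0],c[1])+1e-12;t=np.arctan2(r,c[2]);x,y=c[0]/r*t,c[1]/r*t
    else:x,y=c[:2]/c[2]
    return np.array([K[0,0]*x+K[0,2],K[1,1]*y+K[1,2]])
def two(d1,u1,d2,u2):
    o1,a=ray(d1,u1);o2,b=ray(d2,u2);A=np.c_[a,-b];s=np.linalg.lstsq(A,o2-o1,rcond=None)[0]
    p,q=o1+a*s[0],o2+b*s[1];return (p+q)/2,np.linalg.norm(p-q)
E
python3 - <<'E'
from h import *
t=eyes.get_image('top');s=eyes.get_image('side');k=.64
hsv=cv2.cvtColor(cv2.GaussianBlur(t['pixels'],(3,3),0),cv2.COLOR_BGR2HSV)
m=((hsv[...,1]>70)&(hsv[...,0]<30)).astype(np.uint8)
def rect(box,z,name,mask):
    x0,y0,x1,y1=[int(v*k) for v in box];mm=np.zeros_like(m);mm[y0:y1,x0:x1]=mask[y0:y1,x0:x1]
    pts=np.argwhere(mm)[:,::-1].astype(np.float32);c=cv2.boxPoints(cv2.minAreaRect(pts))
    P=np.array([plane(t,u,z)[:2] for u in pts])
    r=cv2.minAreaRect((P*1000).astype(np.float32));b=cv2.boxPoints(r)
    e=max([b[1]-b[0],b[2]-b[1]],key=np.linalg.norm)
    print(name,'rect c',np.round(r[0],1),'size',np.round(r[1],1),'mean',P.mean(0).round(4)*1000,'yaw',np.degrees(np.arctan2(e[1],e[0])).round(1))
rect((225,290,315,325),.018,'A',m);rect((465,340,555,385),.018,'B',m)
blk=((hsv[...,2]<60)).astype(np.uint8);rect((240,350,325,392),.018,'burnt',m|blk);rect((285,350,325,392),.018,'black',blk)
rect((365,240,465,340),.004,'mat',m)
# camera head: top view pts / side
print('foot',plane(t,(588*k,295*k),.005),'head',[plane(t,(u*k,v*k),.22).round(3) for u,v in((607,262),(620,257),(626,291),(612,294))])
c=s['pixels'][int(150*k):int(290*k),int(350*k):int(500*k)];c=cv2.resize(c,None,fx=4,fy=4,interpolation=cv2.INTER_CUBIC)
c2=t['pixels'][int(235*k):int(335*k),int(550*k):int(650*k)];c2=cv2.resize(c2,(356,356),interpolation=cv2.INTER_CUBIC)
W=np.zeros((358,c.shape[1]+356,3),np.uint8);W[:c.shape[0],:c.shape[1]]=c[:358];W[:356,c.shape[1]:]=c2
print(c.shape);cv2.imwrite('pics/cam.png',W)
E
```

```text
A rect c [575.3 322. ] size [145.9  20.7] mean [575.2 322.9] yaw 88.2
B rect c [ 456.5 -229.9] size [ 19.8 145.9] mean [ 456.4 -229.8] yaw -72.5
burnt rect c [423.3 286.4] size [ 20.8 144.3] mean [423.4 286.5] yaw -73.2
black rect c [439.4 234.4] size [20.4 35.7] mean [439.1 234.2] yaw -70.4
mat rect c [621.4  -6.5] size [164.7 164.1] mean [620.7  -6.4] yaw 3.8
foot [ 0.61468211 -0.41149662  0.005     ] head [array([ 0.645, -0.399,  0.22 ]), array([ 0.656, -0.425,  0.22 ]), array([ 0.586, -0.436,  0.22 ]), array([ 0.58 , -0.407,  0.22 ])]
(356, 384, 3)
```

View pics/cam.png

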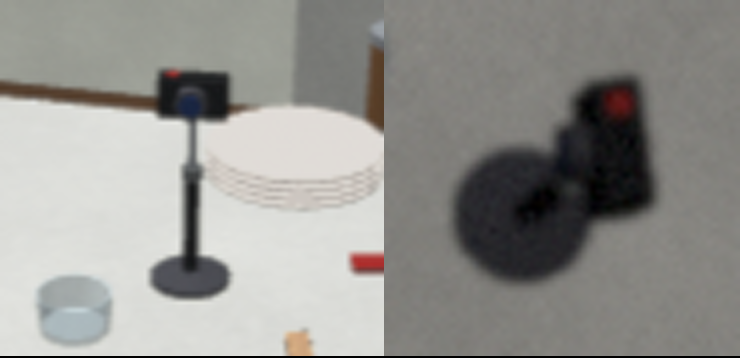

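Lens front is at raw (271.5,122) in the side view and about (383,177) in the top view. The head's back edge tilts a few degrees in the top view. I'm going above clean slat A while I work out the lens.

>>> {"fn": "carry_out", "kwargs": {"motion": [[[0.338, -0.282, -0.02], -1.229], [[0.338, -0.282, -0.02], -1.229], [[0.338, -0.282, -0.02], -1.229], [[0.338, -0.282, -0.02], -1.229], [[0.338, -0.282, -0.02], -1.229], [[0.338, -0.282, -0.02], -1.229], [[0.338, -0.282, -0.02], -1.229], [[0.338, -0.282, -0.02], -1.229], [[0.338, -0.282, -0.02], -1.229], [[0.338, -0.282, -0.02], -1.229], [[0.338, -0.282, -0.02], -1.229], [[0.338, -0.282, -0.02], -1.229], [[0.338, -0.282, -0.02], -1.229], [[0.338, -0.282, -0.02], -1.229]], "grip": -1}}

```text
time: 1.6
position: [0.5744, 0.3247, 0.1707]
tool_rot: [-3.141, 0.046, 0.0]
ft_force: [0.4, -0.4, -1.1]
grip_width: 1.001
```

```bash
python3 - <<'E'
from h import *
t=eyes.get_image('top');s=eyes.get_image('side')
f=lambda x,y:(352+(x-384)/5.5625,150+y/5.5625)
g=lambda x,y:(224+x/4,96+y/4)
print('lens',two(t,f(560,152),s,g(190,104)))
print('red',two(t,f(619,103),s,g(172,73)))
p=[plane(t,f(*q),.235) for q in((638,80),(653,205),(582,92),(592,215))]
for a,b in((0,1),(2,3)):
    e=p[b]-p[a];print('edge yaw',np.degrees(np.arctan2(e[1],e[0])),np.linalg.norm(e))
w=eyes.get_image('wrist');cv2.imwrite('pics/w1.png',w['pixels']);print(w['mtx'].round(1).tolist(),w['extrinsics'].round(3).tolist())
print(get_state()['position'],get_state()['tool_rot'])
print('A ends',[project(w,(.5753+sg*.075*np.cos(1.539),.322+sg*.075*np.sin(1.539),.018),True) for sg in(1,-1)])
E
```

```text
lens (array([ 0.61346054, -0.38314984,  0.22027731]), np.float64(0.00048134272317320757))
red (array([ 0.63861687, -0.4113311 ,  0.24025392]), np.float64(0.0009361164002837403))
edge yaw -174.89914212153167 0.0714740768906325
edge yaw -176.840618452768 0.07013512014029462
[[297.3, 0.0, 255.9], [0.0, 297.3, 192.0], [0.0, 0.0, 1.0]] [[1.0, -0.029, -0.009, 0.579], [-0.031, -0.953, -0.3, 0.407], [0.001, 0.3, -0.954, 0.365], [0.0, 0.0, 0.0, 1.0]]
[0.57489914 0.32381569 0.17071632] [-3.14099118e+00  4.83588556e-02 -1.11890060e-04]
A ends [array([255.30131755, 109.91814788]), array([255.22612272, 229.84335828])]
```

View pics/w1.png

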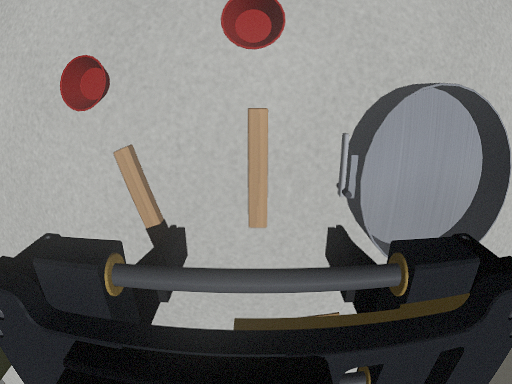

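Slat A in the wrist view runs from (258,108) to (258,228), about 2.5 px from the prediction. Next I fit it by segmentation.

```bash
cat >> h.py <<'E'
def slat(d,box,z,fish=True,burnt=False):
    hsv=cv2.cvtColor(cv2.GaussianBlur(d['pixels'],(3,3),0),cv2.COLOR_BGR2HSV)
    m=((hsv[...,1]>70)&(hsv[...,0]<30))
    if burnt:m|=hsv[...,2]<60
    x0,y0,x1,y1=box;n,l,st,_=cv2.connectedComponentsWithStats(m[y0:y1,x0:x1].astype(np.uint8));i=1+np.argmax(st[1:,4])
    P=np.array([plane(d,(q[1]+x0,q[0]+y0),z,fish)[:2]*1000 for q in np.argwhere(l==i)],np.float32)
    r=cv2.minAreaRect(P);b=cv2.boxPoints(r);e=max([b[1]-b[0],b[2]-b[1]],key=np.linalg.norm)
    return np.round(r[0],1),np.round(sorted(r[1]),1),P.mean(0).round(1),np.degrees(np.arctan2(e[1],e[0])).round(1)
E
python3 - <<'E'
from h import *
w=eyes.get_image('wrist')
print(slat(w,(230,95,290,240),.018))
E
```

```text
(array([577.9, 325.4]), array([ 21.5, 146.9]), array([578.1, 328.4], dtype=float32), np.float32(88.5))
```

>>> {"fn": "carry_out", "kwargs": {"motion": [[[0.002, 0.0, -0.05], 0], [[0.002, 0.0, -0.1], 0], [[0.002, 0.0, -0.14], 0], [[0.002, 0.0, -0.155], 0], [[0.002, 0.0, -0.164], 0], [[0.002, 0.0, -0.164], 0]]}}

```text
time: 2.4
position: [0.5778, 0.3233, 0.007]
tool_rot: [-3.141, 0.05, -0.001]
ft_force: [0.4, 1.0, -0.1]
grip_width: 0.997
```

>>> {"fn": "carry_out", "kwargs": {"motion": [[[0, 0, 0], 0], [[0, 0, 0], 0], [[0, 0, 0], 0], [[0, 0, 0], 0], [[0, 0, 0], 0], [[0, 0, 0], 0], [[0, 0, 0], 0], [[0, 0, 0], 0]], "grip": 1, "squeeze": 25}}

```text
time: 3.2
position: [0.5773, 0.3231, 0.0065]
tool_rot: [3.141, -0.05, -0.0]
ft_force: [0.1, -0.7, -0.1]
grip_width: 0.352
```

>>> {"fn": "carry_out", "kwargs": {"motion": [[[0, 0, 0], 0], [[0, 0, 0], 0], [[0, 0, 0], 0]]}}

```text
time: 3.5
position: [0.5773, 0.3231, 0.0065]
tool_rot: [3.141, -0.05, -0.0]
ft_force: [0.4, -0.6, 0.5]
grip_width: 0.082
```

>>> {"fn": "carry_out", "kwargs": {"motion": [[[0, 0, 0.03], 0], [[0, 0, 0.07], 0], [[0, 0, 0.11], 0], [[0, 0, 0.15], 0], [[-0.057, -0.3, 0.16], -1.477], [[-0.057, -0.3, 0.16], -1.477], [[-0.057, -0.3, 0.16], -1.477], [[-0.057, -0.3, 0.16], -1.477], [[-0.057, -0.3, 0.16], -1.477], [[-0.057, -0.3, 0.16], -1.477], [[-0.057, -0.3, 0.16], -1.477], [[-0.057, -0.3, 0.16], -1.477], [[-0.057, -0.3, 0.16], -1.477], [[-0.057, -0.3, 0.16], -1.477], [[-0.057, -0.3, 0.16], -1.477], [[-0.057, -0.3, 0.16], -1.477], [[-0.057, -0.3, 0.16], -1.477], [[-0.057, -0.3, 0.16], -1.477]]}}

```text
time: 5.3
position: [0.5204, 0.0231, 0.1666]
tool_rot: [2.29, -2.15, 0.0]
ft_force: [0.8, -0.1, -0.2]
grip_width: 0.007
```

```bash
python3 - <<'E'
from h import *
w=eyes.get_image('wrist');cv2.imwrite('pics/w2.png',w['pixels']);s=get_state();p=s['position'];print(p,s['tool_rot'],s['grip_width'])
a=np.radians(3.8)
for x,y in((0,45),(0,-45),(85,85),(85,-85),(-85,85),(-85,-85)):
    z=.04 if x==0 else .004
    P=np.array([.621+(x*np.cos(a)-y*np.sin(a))/1e3,-.0065+(x*np.sin(a)+y*np.cos(a))/1e3,z]);print(x,y,P.round(4),project(w,P,True).round(0))
print('held ends',[project(w,p+[sg*.075*np.cos(a),sg*.075*np.sin(a),.012],True).round(0) for sg in(1,-1)])
E
```

```text
[0.52035285 0.02316158 0.16656706] [ 2.29006096e+00 -2.15037095e+00 -2.79365274e-05] 0.005250917931407289
0 45 [0.618  0.0384 0.04  ] [247.  88.]
0 -45 [ 0.624  -0.0514  0.04  ] [331.  90.]
85 85 [0.7002 0.0839 0.004 ] [214.  22.]
85 -85 [ 0.7114 -0.0857  0.004 ] [355.  26.]
-85 85 [0.5306 0.0727 0.004 ] [216. 160.]
-85 -85 [ 0.5418 -0.0969  0.004 ] [352. 160.]
held ends [array([255., 117.]), array([256., 315.])]
```

View pics/w2.png

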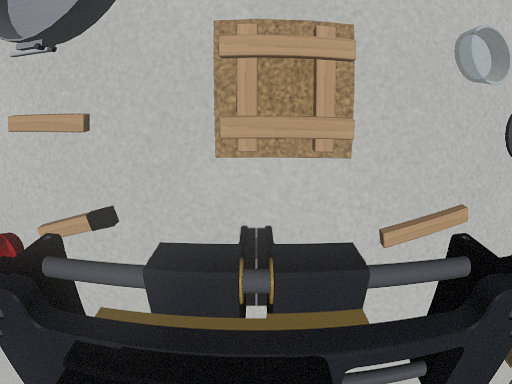

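The grasp missed. The gripper shut to 0 and slat A is still at (50,122) in this view. The tower and mat agree with my prediction to about 2 px.

```bash
python3 - <<'E'
from h import *
w=eyes.get_image('wrist');t=eyes.get_image('top')
print('A wrist',slat(w,(0,105,105,140),.018))
k=.64;b=lambda *v:[int(x*k) for x in v]
print('A top',slat(t,b(225,285,315,325),.018,False))
print('mat',slat(w,(205,10,365,165),.004))
E
```

```text
A wrist (array([578.9, 320.2]), array([ 22.6, 154.1]), array([578.6, 314.8], dtype=float32), np.float32(88.0))
A top (array([575.1, 322.1]), array([ 20.4, 145.7]), array([575.2, 322.7], dtype=float32), np.float32(88.2))
mat (array([624.2,  -5.9]), array([167.7, 169.7]), array([623.8,  -3.7], dtype=float32), np.float32(-86.3))
```

```bash
python3 - <<'E'
from h import *
w=eyes.get_image('wrist');t=eyes.get_image('top');s=eyes.get_image('side');p=get_state()['position']
for n,d,f in(('w',w,True),('t',t,False),('s',s,False)):print(n,project(d,p,f).round(1),project(d,p+[0,0,.05],f).round(1))
print('start tcp',project(s,[.237,.605,.19])/.64,project(t,[.237,.605,.19])/.64)
def crop(d,u,h=60):
    x,y=int(u[0]),int(u[1]);c=d['pixels'][max(0,y-h):y+h,max(0,x-h):x+h].copy();c=cv2.resize(c,(390,390),interpolation=cv2.INTER_CUBIC);cv2.circle(c,(195,195),3,(0,255,0),1);return c
cv2.imwrite('pics/tcp.png',np.hstack([crop(s,project(s,p)),crop(w,project(w,p,True))]))
E
```

```text
w [255.7 223.2] [255.7 258.7]
t [254.3 206.6] [253.9 204.5]
s [271.6 187. ] [271.8 174.2]
start tcp [536.9436611  532.77630517] [103.63564473 455.98374134]
```

View pics/tcp.png

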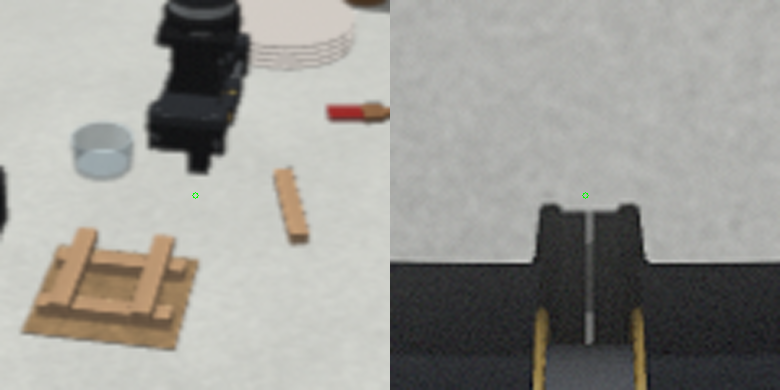

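In both views the real fingertips sit about 25 mm above the reported TCP. That explains the miss: the tips were about 31 mm above the shelf. I'll take the tips as about 25 mm short of the TCP and descend with force checks, going to B first since it is nearest.

>>> {"fn": "carry_out", "kwargs": {"motion": [[[-0.063, -0.253, 0], -1.328], [[-0.063, -0.253, 0], -1.328], [[-0.063, -0.253, 0], -1.328], [[-0.063, -0.253, 0], -1.328], [[-0.063, -0.253, 0], -1.328], [[-0.063, -0.253, 0], -1.328], [[-0.063, -0.253, 0], -1.328], [[-0.063, -0.253, 0], -1.328], [[-0.063, -0.253, 0], -1.328], [[-0.063, -0.253, 0], -1.328], [[-0.063, -0.253, 0], -1.328], [[-0.063, -0.253, 0], -1.328], [[-0.063, -0.253, 0], -1.328]], "grip": -1}}

```text
time: 6.9
position: [0.4574, -0.2298, 0.1666]
tool_rot: [0.479, -3.105, -0.0]
ft_force: [0.4, -0.9, -0.1]
grip_width: 0.993
```

```bash
python3 - <<'E'
from h import *
w=eyes.get_image('wrist');s=get_state();print(s['position'],s['tool_rot'])
u=project(w,(.457,-.23,.018),True).astype(int);print(u);print(slat(w,(u[0]-40,max(0,u[1]-75),u[0]+40,u[1]+70),.018))
E
```

```text
[ 0.45740219 -0.22983171  0.16657825] [ 4.78317053e-01 -3.10488720e+00 -3.39523185e-05]
[257 172]
(array([ 459.8, -230.3]), array([ 22. , 146.8]), array([ 460.9, -234. ], dtype=float32), np.float32(-72.6))
```

>>> {"fn": "carry_out", "kwargs": {"motion": [[[0, 0, -0.05], 0], [[0, 0, -0.1], 0], [[0, 0, -0.13], 0], [[0, 0, -0.15], 0], [[0, 0, -0.165], 0], [[0, 0, -0.175], 0], [[0, 0, -0.18], 0], [[0, 0, -0.18], 0]]}}

```text
time: 7.75
position: [0.4576, -0.2299, -0.0134]
tool_rot: [-0.477, 3.105, -0.0]
ft_force: [0.3, 0.3, -0.4]
grip_width: 1.002
```

```bash
python3 - <<'E'
from h import *
s=get_state();print(s['position'],s['tool_rot'],s['ft_force'])
w=eyes.get_image('wrist');d=eyes.get_image('side');u=project(d,s['position']).astype(int)
c=cv2.resize(d['pixels'][u[1]-45:u[1]+25,u[0]-60:u[0]+60],None,fx=4,fy=4,interpolation=cv2.INTER_CUBIC)
v=cv2.resize(w['pixels'][130:330,100:420],(448,280))
W=np.zeros((560,480,3),np.uint8);W[:280]=c;W[280:,:448]=v;cv2.imwrite('pics/b1.png',W)
E
```

```text
[ 0.45758681 -0.22994931 -0.0133504 ] [-4.76850729e-01  3.10516535e+00 -1.17799228e-04] [ 0.34530411  0.29720229 -0.396528  ]
```

View pics/b1.png

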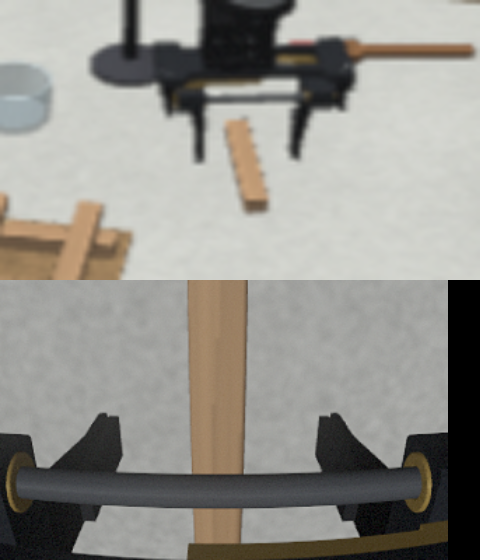

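The fingers straddle slat B with the tips about 10 mm above the shelf. I'm going a little lower and gripping.

>>> {"fn": "carry_out", "kwargs": {"motion": [[[0, 0, -0.003], 0], [[0, 0, -0.005], 0], [[0, 0, -0.006], 0], [[0, 0, -0.006], 0]]}}

```text
time: 8.25
position: [0.4573, -0.2298, -0.0195]
tool_rot: [0.477, -3.105, -0.0]
ft_force: [0.3, -1.0, -0.6]
grip_width: 0.999
```

>>> {"fn": "carry_out", "kwargs": {"motion": [[[0, 0, 0], 0], [[0, 0, 0], 0], [[0, 0, 0], 0], [[0, 0, 0], 0], [[0, 0, 0], 0], [[0, 0, 0], 0], [[0, 0, 0], 0], [[0, 0, 0], 0], [[0, 0, 0], 0], [[0, 0, 0], 0], [[0, 0, 0], 0], [[0, 0, 0], 0]], "grip": 1, "squeeze": 25}}

```text
time: 9.45
position: [0.4574, -0.2299, -0.0194]
tool_rot: [0.477, -3.105, -0.0]
ft_force: [-0.4, -0.3, -0.5]
grip_width: 0.271
```

Gripped at 0.271, which matches 24 mm. Carrying B to the -45 mm slot.

>>> {"fn": "carry_out", "kwargs": {"motion": [[[0, 0, 0.03], 0], [[0, 0, 0.07], 0], [[0, 0, 0.11], 0], [[0.03, 0.03, 0.13], 0.1], [[0.168, 0.179, 0.13], 1.331], [[0.168, 0.179, 0.13], 1.331], [[0.168, 0.179, 0.13], 1.331], [[0.168, 0.179, 0.13], 1.331], [[0.168, 0.179, 0.13], 1.331], [[0.168, 0.179, 0.13], 1.331], [[0.168, 0.179, 0.13], 1.331], [[0.168, 0.179, 0.13], 1.331], [[0.168, 0.179, 0.13], 1.331], [[0.168, 0.179, 0.13], 1.331], [[0.168, 0.179, 0.08], 1.331], [[0.168, 0.179, 0.065], 1.331], [[0.168, 0.179, 0.065], 1.331]]}}

```text
time: 11.15
position: [0.6223, -0.0505, 0.0424]
tool_rot: [2.287, -2.146, -0.008]
ft_force: [-0.0, 0.4, -0.8]
grip_width: 0.269
```

```bash
python3 - <<'E'
from h import *
s=get_state();p=s['position'];print(p,s['tool_rot'],s['grip_width'])
w=eyes.get_image('wrist');d=eyes.get_image('side')
u=project(d,[.6225,-.006,.04]).astype(int)
c=cv2.resize(d['pixels'][u[1]-50:u[1]+35,u[0]-55:u[0]+55],None,fx=4,fy=4,interpolation=cv2.INTER_CUBIC)
W=np.zeros((384+340,512,3),np.uint8);W[:340,:440]=c;W[340:]=w['pixels'];W=W[:600];cv2.imwrite('pics/b2.png',W)
E
```

```text
[ 0.62234767 -0.05054233  0.04244517] [ 2.28696523 -2.14643165 -0.00766499] 0.26919974242771394
```

View pics/b2.png

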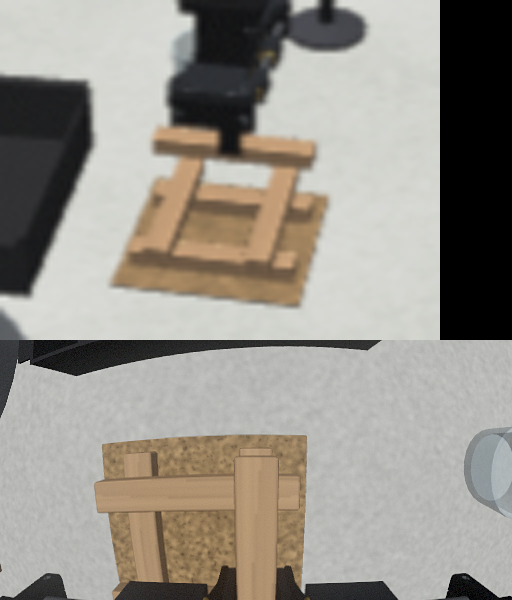

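The held slat is level and lined up above the lower slat at wrist (256,117), with the lower slat's end just visible beyond it. Lowering.

>>> {"fn": "carry_out", "kwargs": {"motion": [[[0, 0, 0], 0], [[0, 0, 0], 0], [[0, 0, -0.01], 0], [[0, 0, -0.018], 0], [[0, 0, -0.022], 0], [[0, 0, -0.024], 0], [[0, 0, -0.024], 0], [[0, 0, -0.024], 0]]}}

```text
time: 12.05
position: [0.6256, -0.051, 0.0217]
tool_rot: [-2.292, 2.148, -0.0]
ft_force: [0.0, -0.2, -0.6]
grip_width: 0.267
```

>>> {"fn": "carry_out", "kwargs": {"motion": [[[0, 0, -0.001], 0], [[0, 0, -0.001], 0]]}}

```text
time: 12.25
position: [0.6255, -0.0509, 0.0207]
tool_rot: [-2.292, 2.148, -0.0]
ft_force: [0.3, 0.2, -0.0]
grip_width: 0.268
```

>>> {"fn": "carry_out", "kwargs": {"motion": [[[0, 0, 0], 0], [[0, 0, 0], 0], [[0, 0, 0], 0], [[0, 0, 0], 0], [[0, 0, 0.02], 0], [[0, 0, 0.06], 0], [[0, 0, 0.1], 0], [[-0.05, 0.05, 0.13], 0], [[-0.05, 0.1, 0.13], 0], [[-0.05, 0.1, 0.13], 0], [[-0.05, 0.1, 0.13], 0]], "grip": -0.2}}

```text
time: 13.35
position: [0.5749, 0.0545, 0.1514]
tool_rot: [-2.298, 2.138, 0.002]
ft_force: [0.3, -0.7, 0.5]
grip_width: 0.603
```

```bash
python3 - <<'E'
from h import *
s=get_state();p=s['position'];print(p,s['tool_rot'])
w=eyes.get_image('wrist');t=eyes.get_image('top')
cv2.imwrite('raw_w3.png',w['pixels']);cv2.imwrite('raw_t3.png',t['pixels'])
for n,d,f in(('w',w,True),('t',t,False)):
  for q in((.6255,-.051,.058),(.6996,-.046,.058),(.5506,-.0559,.058),(.6196,.039,.04)):print(n,q,project(d,q,f).round(1))
cv2.imwrite('pics/b3.png',np.hstack([w['pixels'],cv2.resize(t['pixels'][150:220,230:300],(288,288),interpolation=cv2.INTER_CUBIC)] if 0 else [w['pixels'],cv2.copyMakeBorder(cv2.resize(t['pixels'][150:220,230:300],(280,280),interpolation=cv2.INTER_CUBIC),0,104,0,0,cv2.BORDER_CONSTANT)]))
E
```

```text
[0.57492172 0.05450693 0.15144703] [-2.29800045e+00  2.13801686e+00  2.01334131e-03]
w (0.6255, -0.051, 0.058) [363.1 146.1]
w (0.6996, -0.046, 0.058) [366.4  73.2]
w (0.5506, -0.0559, 0.058) [356.1 215.1]
w (0.6196, 0.039, 0.04) [274.2 141.1]
t (0.6255, -0.051, 0.058) [276.8 181.4]
t (0.6996, -0.046, 0.058) [275.7 160.8]
t (0.5506, -0.0559, 0.058) [277.9 202.5]
t (0.6196, 0.039, 0.04) [251.4 183.5]
```

View pics/b3.png

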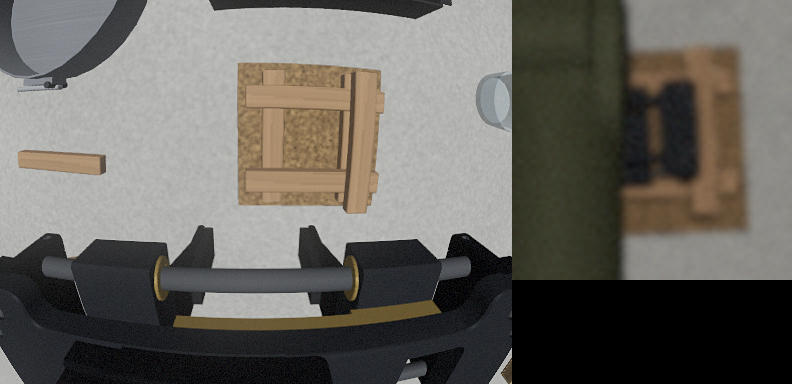

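B rests on the tower, ends at (363,72) and (356,212), within about 3 px of plan. Before lowering the wide gripper beside the pan again, I'm checking the pan clearance and the mat residuals.

```bash
python3 - <<'E'
from h import *
t=eyes.get_image('top');w=eyes.get_image('wrist')
pl=lambda u,v,z:plane(t,(u*.64,v*.64),z)[:2].round(3)
print('pan rim L,R,near,far',pl(224,207,.068),pl(329,207,.068),pl(276,258,.068),pl(276,155,.068),'clasp',pl(268,261,.04),pl(252,261,.04),pl(285,261,.04))
a=np.radians(3.75)
for x,y in((85,85),(85,-85),(-85,85),(-85,-85)):print(project(w,[.6225+(x*np.cos(a)-y*np.sin(a))/1e3,-.006+(x*np.sin(a)+y*np.cos(a))/1e3,.004],True).round(1))
print(slat(w,(10,140,115,185),.018))
E
```

```text
pan rim L,R,near,far [0.793 0.429] [0.797 0.188] [0.676 0.304] [0.92  0.316] clasp [0.675 0.328] [0.674 0.365] [0.675 0.288]
[230.3  63.5]
[375.4  69.7]
[232.7 206.7]
[366.5 205.7]
(array([580. , 319.9]), array([ 24.5, 153. ]), array([579.8, 314.5], dtype=float32), np.float32(88.2))
```

```bash
python3 - <<'E'
from h import *
w=eyes.get_image('wrist');s=get_state();print(s['position'],s['tool_rot'])
hsv=cv2.cvtColor(w['pixels'],cv2.COLOR_BGR2HSV)
for r in(120,130,140,150):
    row=hsv[r,215:400];g=w['pixels'][r,215:400].astype(int)
    x=np.where(row[:,1]>60)[0]+215;print(r,'mat',x.min(),x.max(),'bright runs',end=' ')
    sm=np.convolve(g[:,2],np.ones(3)/3,'same');print(sm[10:].astype(int).tolist()if r==140 else'')
a=np.radians(3.75)
def M(x,y,z):return project(w,[.6225+(x*np.cos(a)-y*np.sin(a))/1e3,-.006+(x*np.sin(a)+y*np.cos(a))/1e3,z],True).round(1)
for x,y,z in((0,85,.004),(0,-85,.004),(0,57,.022),(0,33,.022),(0,-33,.022),(0,-33,.058),(0,-57,.058)):print(x,y,z,M(x,y,z))
E
```

```text
[0.57551442 0.04707897 0.15031198] [ 2.28850672e+00 -2.15074285e+00  7.78659939e-04]
120 mat 230 372 bright runs 
130 mat 231 371 bright runs 
140 mat 231 371 bright runs [179, 180, 181, 180, 167, 145, 124, 123, 135, 151, 160, 162, 162, 162, 161, 157, 152, 143, 139, 138, 143, 145, 141, 134, 131, 135, 141, 145, 144, 146, 153, 166, 174, 177, 177, 179, 178, 175, 170, 167, 168, 170, 171, 171, 171, 171, 172, 173, 170, 163, 148, 136, 131, 135, 142, 149, 157, 163, 161, 155, 146, 140, 135, 136, 140, 147, 149, 150, 151, 156, 160, 159, 156, 152, 149, 148, 146, 144, 136, 130, 130, 137, 145, 151, 152, 151, 152, 155, 154, 150, 145, 142, 141, 143, 149, 155, 156, 146, 131, 124, 128, 139, 149, 156, 158, 157, 128, 104, 80, 95, 122, 153, 171, 175, 178, 151, 118, 84, 82, 91, 116, 146, 167, 173, 175, 177, 178, 178, 175, 171, 168, 168, 171, 172, 172, 171, 170, 171, 172, 173, 167, 152, 139, 134, 136, 138, 153, 169, 183, 182, 182, 182, 183, 185, 186, 182, 179, 179, 181, 182, 182, 182, 182, 181, 180, 179, 180, 179, 180, 181, 182, 183, 185, 186, 125]
150 mat 231 370 bright runs 
0 85 0.004 [230.5 137.1]
0 -85 0.004 [372.3 139.3]
0 57 0.022 [254.8 138.9]
0 33 0.022 [276.8 138.9]
0 -33 0.022 [335.6 139.9]
0 -33 0.058 [344.8 144.7]
0 -57 0.058 [366.9 145.4]
```

Now that the arm has settled, the mat, lower slats and B all agree with the plan to about 1–2 px. For A I'll straddle with the tool 12 mm towards -x to keep the gripper body clear of the pan; the jaws will centre the slat.

>>> {"fn": "carry_out", "kwargs": {"motion": [[[-0.0115, 0.275, 0], 1.479], [[-0.0115, 0.275, 0], 1.479], [[-0.0115, 0.275, 0], 1.479], [[-0.0115, 0.275, 0], 1.479], [[-0.0115, 0.275, 0], 1.479], [[-0.0115, 0.275, 0], 1.479], [[-0.0115, 0.275, 0], 1.479], [[-0.0115, 0.275, 0], 1.479], [[-0.0115, 0.275, 0], 1.479], [[-0.0115, 0.275, 0], 1.479], [[-0.0115, 0.275, 0], 1.479], [[-0.0115, 0.275, -0.03], 1.479], [[-0.0115, 0.275, -0.07], 1.479], [[-0.0115, 0.275, -0.11], 1.479], [[-0.0115, 0.275, -0.14], 1.479], [[-0.0115, 0.275, -0.16], 1.479], [[-0.0115, 0.275, -0.168], 1.479], [[-0.0115, 0.275, -0.17], 1.479], [[-0.0115, 0.275, -0.17], 1.479]], "grip": -1}}

```text
time: 15.5
position: [0.5648, 0.3241, -0.0186]
tool_rot: [-3.141, 0.045, -0.002]
ft_force: [-0.0, 0.5, 0.0]
grip_width: 1.001
```

>>> {"fn": "carry_out", "kwargs": {"motion": [[[0, 0, 0], 0], [[0, 0, 0], 0], [[0, 0, 0], 0], [[0, 0, 0], 0], [[0, 0, 0], 0], [[0, 0, 0], 0], [[0, 0, 0], 0], [[0, 0, 0], 0], [[0, 0, 0], 0], [[0, 0, 0], 0], [[0, 0, 0], 0]], "grip": 1, "squeeze": 25}}

```text
time: 16.6
position: [0.5639, 0.3241, -0.0194]
tool_rot: [3.141, -0.042, 0.0]
ft_force: [0.7, 0.2, 0.6]
grip_width: 0.27
```

>>> {"fn": "carry_out", "kwargs": {"motion": [[[0, 0, 0.03], 0], [[0, 0, 0.07], 0], [[0, 0, 0.11], 0], [[0, -0.02, 0.13], 0], [[0.057, -0.285, 0.13], -1.479], [[0.057, -0.285, 0.13], -1.479], [[0.057, -0.285, 0.13], -1.479], [[0.057, -0.285, 0.13], -1.479], [[0.057, -0.285, 0.13], -1.479], [[0.057, -0.285, 0.13], -1.479], [[0.057, -0.285, 0.13], -1.479], [[0.057, -0.285, 0.13], -1.479], [[0.057, -0.285, 0.13], -1.479], [[0.057, -0.285, 0.13], -1.479], [[0.057, -0.285, 0.1], -1.479], [[0.057, -0.285, 0.07], -1.479], [[0.057, -0.285, 0.055], -1.479], [[0.057, -0.285, 0.055], -1.479], [[0.057, -0.285, 0.055], -1.479], [[0.057, -0.285, 0.055], -1.479]]}}

```text
time: 18.6
position: [0.6223, 0.0391, 0.0373]
tool_rot: [-2.291, 2.147, -0.003]
ft_force: [0.2, -0.8, 0.8]
grip_width: 0.27
```

```bash
python3 - <<'E'
from h import *
w=eyes.get_image('wrist');s=get_state();p=s['position'];print(p,s['tool_rot'],s['grip_width'])
cv2.imwrite('raw_w4.png',w['pixels']);g=cv2.cvtColor(w['pixels'],cv2.COLOR_BGR2HSV)
# far end of held slat: predicted for centre=TCP, top face z = TCP+.0194+.018
a=np.radians(3.75);e=np.array([np.cos(a),np.sin(a),0]);n=np.array([-e[1],e[0],0]);o=[0,0,.0374]
print('end pred',[project(w,p+e*.075+n*q+o,True).round(1) for q in(.012,-.012)])
print('low0 end pred',[project(w,np.array([.6196,.0389,.022])+e*.075+n*q,True).round(1) for q in(.012,-.012)],'mat edge',project(w,np.array([.6196,.0389,.004])+e*.085,True).round(1))
x=int(project(w,p+e*.075+o,True)[0]);print(x,[(r,w['pixels'][r,x].tolist()) for r in range(85,130,2)])
E
```

```text
[0.62225772 0.03919748 0.03732921] [-2.2904933   2.1468358  -0.00270201] 0.2698326598692977
end pred [array([232.4, 119. ]), array([278.2, 118.9])]
low0 end pred [array([238.5, 118.5]), array([272.8, 118.5])] mat edge [255.7 104.1]
255 [(85, [184, 187, 187]), (87, [184, 188, 188]), (89, [187, 191, 190]), (91, [187, 190, 189]), (93, [192, 194, 194]), (95, [184, 186, 186]), (97, [182, 185, 185]), (99, [180, 182, 182]), (101, [181, 184, 183]), (103, [102, 125, 145]), (105, [95, 129, 155]), (107, [99, 134, 163]), (109, [94, 128, 153]), (111, [91, 120, 145]), (113, [88, 117, 139]), (115, [94, 118, 146]), (117, [116, 149, 178]), (119, [116, 148, 179]), (121, [114, 148, 177]), (123, [117, 149, 177]), (125, [113, 146, 177]), (127, [115, 149, 177]), (129, [116, 148, 178])]
```

>>> {"fn": "carry_out", "kwargs": {"motion": [[[0, 0, 0], 0], [[0, 0, -0.007], 0], [[0, 0, -0.012], 0], [[0, 0, -0.015], 0], [[0, 0, -0.015], 0], [[0, 0, -0.015], 0]]}}

```text
time: 19.25
position: [0.6206, 0.0391, 0.0206]
tool_rot: [2.292, -2.148, -0.001]
ft_force: [-0.3, 0.1, 3.5]
grip_width: 0.269
```

>>> {"fn": "carry_out", "kwargs": {"motion": [[[0, 0, 0], 0], [[0, 0, 0], 0], [[0, 0, 0], 0], [[0, 0, 0], 0], [[0, 0, 0.02], 0], [[0, 0, 0.06], 0], [[0, 0, 0.1], 0], [[-0.03, 0, 0.13], 0], [[-0.05, -0.04, 0.13], 0], [[-0.05, -0.04, 0.13], 0], [[-0.05, -0.04, 0.13], 0], [[-0.05, -0.04, 0.13], 0], [[-0.05, -0.04, 0.13], 0]], "grip": -0.2}}

```text
time: 20.55
position: [0.571, 0.0001, 0.1501]
tool_rot: [2.293, -2.146, -0.001]
ft_force: [0.1, 0.5, -0.4]
grip_width: 0.599
```

```bash
python3 - <<'E'
from h import *
w=eyes.get_image('wrist');s=get_state();p=s['position'];print(p,s['tool_rot'])
c=w['pixels'][20:240,150:390];c=cv2.resize(c,None,fx=2.5,fy=2.5,interpolation=cv2.INTER_CUBIC)
a=np.radians(3.75)
for sy in(45,-45):
  q=[]
  for x,y in((75,12),(75,-12),(-75,-12),(-75,12)):
    y+=sy;q.append((project(w,[.6225+(x*np.cos(a)-y*np.sin(a))/1e3,-.006+(x*np.sin(a)+y*np.cos(a))/1e3,.058],True)-[150,20])*2.5)
  cv2.polylines(c,[np.array(q).astype(int)],True,(0,255,0),1)
cv2.imwrite('pics/a2.png',c)
E
```

```text
[5.70978060e-01 5.41529828e-05 1.50016731e-01] [ 2.29309537e+00 -2.14609056e+00 -6.17746465e-04]
```

View pics/a2.png

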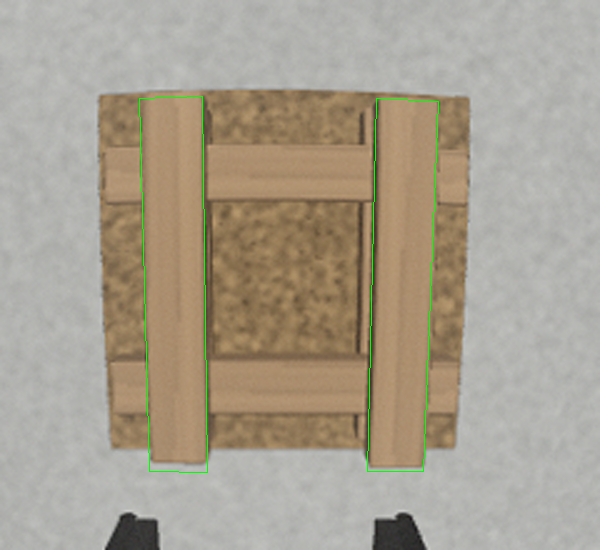

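Both clean slats sit on the outlines planned for the third layer, directly over the bottom slats. Next is the scorched slat: I hover past its dark end so the wrist camera sees the whole slat.

>>> {"fn": "carry_out", "kwargs": {"motion": [[[-0.126, 0.2, 0], 1.801], [[-0.126, 0.2, 0], 1.801], [[-0.126, 0.2, 0], 1.801], [[-0.126, 0.2, 0], 1.801], [[-0.126, 0.2, 0], 1.801], [[-0.126, 0.2, 0], 1.801], [[-0.126, 0.2, 0], 1.801], [[-0.126, 0.2, 0], 1.801], [[-0.126, 0.2, 0], 1.801], [[-0.126, 0.2, 0], 1.801], [[-0.126, 0.2, 0], 1.801], [[-0.126, 0.2, 0], 1.801], [[-0.126, 0.2, 0], 1.801], [[-0.126, 0.2, 0], 1.801], [[-0.126, 0.2, 0], 1.801], [[-0.126, 0.2, 0], 1.801]]}}

```text
time: 22.2
position: [0.4449, 0.1992, 0.1505]
tool_rot: [3.108, 0.459, -0.0]
ft_force: [0.9, -0.1, -0.0]
grip_width: 0.603
```

```bash
python3 - <<'E'
from h import *
w=eyes.get_image('wrist');s=get_state();p=s['position'];print(p,s['tool_rot'],s['joint_positions'].round(2))
cv2.imwrite('raw_w5.png',w['pixels'])
e=np.array([.292,-.956]);c=np.array([.4233,.2864])
for l in(-.075,.035,.075):print(l,project(w,[*(c+e*l),.018],True).round(1))
# pale part, scored on top face
u=project(w,[*(c-e*.02),.018],True).astype(int)
print('pale',slat(w,(u[0]-50,max(0,u[1]-80),u[0]+50,u[1]+80),.018))
hsv=cv2.cvtColor(cv2.GaussianBlur(w['pixels'],(3,3),0),cv2.COLOR_BGR2HSV);m=((hsv[...,1]>70)&(hsv[...,0]<30))
m[:,:u[0]-50]=0;m[:,u[0]+50:]=0;m[u[1]+80:]=0;m[:max(0,u[1]-80)]=0
P=np.array([plane(w,(b,a),.018,True)[:2] for a,b in np.argwhere(m)]);t=(P-c)@e;print('along pct',np.percentile(t,[1,99]).round(4))
E
```

```text
[0.44491485 0.19917413 0.15056586] [3.10763874e+00 4.60044754e-01 1.75460805e-04] [-0.78 -0.01  0.31  1.91  0.    1.24 -0.18]
-0.075 [258.7  28. ]
0.035 [259.  126.5]
0.075 [259.  162.1]
pale (array([420.7, 306.3]), array([ 21.9, 108.4]), array([420.8, 306. ], dtype=float32), np.float32(-73.0))
along pct [-0.0728  0.0333]
```

>>> {"fn": "carry_out", "kwargs": {"motion": [[[-0.0425, 0.1615, 0], 0], [[-0.0425, 0.1615, 0], 0], [[-0.0425, 0.1615, 0], 0], [[-0.0425, 0.1615, -0.01], 0], [[-0.0425, 0.1615, -0.05], 0], [[-0.0425, 0.1615, -0.1], 0], [[-0.0425, 0.1615, -0.14], 0], [[-0.0425, 0.1615, -0.16], 0], [[-0.0425, 0.1615, -0.166], 0], [[-0.0425, 0.1615, -0.166], 0], [[-0.0425, 0.1615, -0.166], 0]]}}

```text
time: 23.35
position: [0.4035, 0.3614, -0.014]
tool_rot: [-3.106, -0.461, -0.003]
ft_force: [-0.7, 0.2, 0.3]
grip_width: 0.598
```

>>> {"fn": "carry_out", "kwargs": {"motion": [[[0, 0, 0], 0], [[0, 0, 0], 0], [[0, 0, 0], 0], [[0, 0, 0], 0], [[0, 0, 0], 0], [[0, 0, 0], 0], [[0, 0, 0], 0]], "grip": 1, "squeeze": 3}}

```text
time: 24.05
position: [0.4025, 0.3608, -0.0152]
tool_rot: [-3.107, -0.462, -0.001]
ft_force: [-0.7, -0.4, 2.1]
grip_width: 0.266
```

Gripped at 0.266 with 3 N, right at the pale end. I raise the grip along an arc about the scorched tip so the slat pivots between the pads.

>>> {"fn": "carry_out", "kwargs": {"motion": [[[0.0003, -0.001, 0.0075], 0], [[0.0006, -0.002, 0.015], 0], [[0.001, -0.004, 0.0225], 0], [[0.0017, -0.0056, 0.03], 0], [[0.0024, -0.008, 0.0375], 0], [[0.0033, -0.0107, 0.0446], 0], [[0.0042, -0.014, 0.052], 0], [[0.0052, -0.0172, 0.0585], 0], [[0.0065, -0.021, 0.065], 0], [[0.0076, -0.025, 0.0715], 0], [[0.0076, -0.025, 0.0715], 0], [[0.0076, -0.025, 0.0715], 0], [[0.0076, -0.025, 0.0715], 0]]}}

```text
time: 25.35
position: [0.4097, 0.3358, 0.0558]
tool_rot: [3.107, 0.462, -0.0]
ft_force: [0.3, 0.5, -0.3]
grip_width: 0.268
```

```bash
python3 - <<'E'
from h import *
s=get_state();p=s['position'];print(p,s['grip_width'],s['ft_force'])
d=eyes.get_image('side');t=eyes.get_image('top');cv2.imwrite('raw_s6.png',d['pixels']);cv2.imwrite('raw_t6.png',t['pixels'])
for z in(.0,.04,.09):
  for nm,x in(('s',d),('t',t)):print(z,nm,project(x,[.4469,.2149,z]).round(1))
u=project(d,[.43,.28,.04]).astype(int)
c=cv2.resize(d['pixels'][u[1]-55:u[1]+40,u[0]-50:u[0]+50],(500,475),interpolation=cv2.INTER_CUBIC);print('origin',u-[50,55])
v=project(t,[.43,.28,.04]).astype(int);print('origin top',v-[30,47]);b=cv2.resize(t['pixels'][v[1]-47:v[1]+48,v[0]-30:v[0]+30],(300,475),interpolation=cv2.INTER_CUBIC)
cv2.imwrite('pics/p1.png',np.hstack([c,b]))
E
```

```text
[0.40966196 0.33580726 0.05581596] 0.26777028900276073 [ 0.26190756  0.49366226 -0.30165206]
0.0 s [280.1 265.9]
0.0 t [201.8 231.9]
0.04 s [280.4 256.3]
0.04 t [200.2 231. ]
0.09 s [280.9 243.9]
0.09 t [198.1 229.9]
origin [231 216]
origin top [151 188]
```

View pics/p1.png

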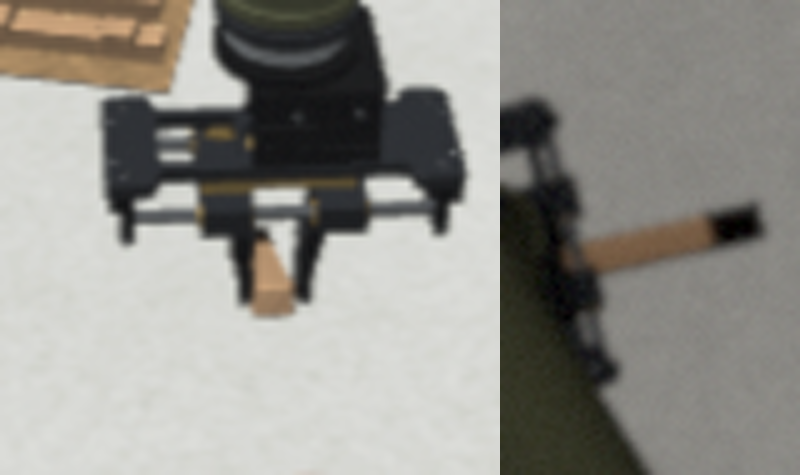

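The side and top views show the dark tip still down at about z = 15 mm (its upper edge) while the pale end has risen, so the slat pivoted as planned. I tighten the grip before lifting.

>>> {"fn": "carry_out", "kwargs": {"motion": [[[0, 0, 0], 0], [[0, 0, 0], 0], [[0, 0, 0], 0], [[0, 0, 0], 0]], "grip": 1, "squeeze": 45}}

```text
time: 25.85
position: [0.41, 0.3356, 0.0561]
tool_rot: [3.107, 0.462, 0.0]
ft_force: [0.2, -0.2, -0.1]
grip_width: 0.012
```

```bash
python3 - <<'E'
from h import *
s=get_state();p=s['position'];print(p,s['grip_width'],s['ft_force'])
d=eyes.get_image('side');t=eyes.get_image('top')
print(two(t,(203,232),d,(283,262.4)))
# fit: brute model: slat upper face corners for theta, grasp 3.5mm from clean end
def fit(d,t):
    from scipy.optimize import least_squares
    pass
e=np.array([.291,-.957,0])
for th in(20,25,30,35):
    a=np.radians(th);x=e*np.cos(a)-[0,0,np.sin(a)];n=e*np.sin(a)+[0,0,np.cos(a)]
    g=p+[0,0,.0285]  # pad patch centre
    top=g+n*.005
    pts=[top-x*.0035,top+x*.1065,top+x*.1465]
    print(th,[(q.round(3).tolist(),project(d,q).round(1).tolist(),project(t,q).round(1).tolist()) for q in pts])
hs=cv2.cvtColor(t['pixels'],cv2.COLOR_BGR2HSV)[225:245,165:210]
print('top-row V/S along row 233');print(t['pixels'][232,180:212,2].tolist())
print('side col 284',d['pixels'][245:285,284,2].tolist())
E
```

```text
[0.40999559 0.33559621 0.05605848] 0.011716807401690855 [ 0.18098621 -0.19796961 -0.12707449]
(array([0.44245265, 0.20855211, 0.01079468]), np.float64(0.00667390856250819))
20 [([0.41, 0.337, 0.09], [285.2, 273.3], [161.7, 240.1]), ([0.44, 0.238, 0.053], [281.3, 258.5], [192.9, 232.7]), ([0.451, 0.202, 0.039], [280.1, 253.7], [203.8, 230.1])]
25 [([0.41, 0.337, 0.091], [285.1, 273.2], [161.8, 240.1]), ([0.439, 0.241, 0.044], [281.3, 261.4], [192.4, 233.1]), ([0.449, 0.207, 0.027], [280.1, 257.5], [203.1, 230.7])]
30 [([0.41, 0.336, 0.091], [285.1, 273.0], [162.0, 240.1]), ([0.438, 0.245, 0.036], [281.4, 264.3], [191.7, 233.6]), ([0.448, 0.212, 0.016], [280.2, 261.5], [202.0, 231.4])]
35 [([0.41, 0.336, 0.091], [285.1, 272.9], [162.1, 240.0]), ([0.436, 0.249, 0.028], [281.5, 267.3], [190.8, 234.1]), ([0.446, 0.218, 0.005], [280.3, 265.5], [200.7, 232.1])]
top-row V/S along row 233
[136, 137, 134, 135, 134, 135, 133, 132, 133, 129, 121, 100, 73, 44, 33, 17, 20, 24, 15, 15, 16, 16, 35, 72, 109, 130, 133, 137, 136, 135, 136, 136]
side col 284 [26, 22, 23, 23, 28, 31, 44, 77, 89, 75, 60, 54, 46, 35, 33, 31, 30, 30, 27, 25, 25, 25, 25, 25, 26, 26, 28, 26, 24, 29, 58, 125, 190, 196, 197, 197, 197, 196, 197, 198]
```

The slat popped out when I tightened (opening 0.012): too little overlap. I'll lift clear, find it again, and take a deeper grip.

>>> {"fn": "carry_out", "kwargs": {"motion": [[[0, 0, 0.04], 0], [[0, 0, 0.08], 0], [[0.035, -0.05, 0.095], 0], [[0.035, -0.1, 0.095], 0], [[0.035, -0.137, 0.095], 0], [[0.035, -0.137, 0.095], 0], [[0.035, -0.137, 0.095], 0], [[0.035, -0.137, 0.095], 0], [[0.035, -0.137, 0.095], 0]], "grip": -0.2}}

```text
time: 26.85
position: [0.4446, 0.2002, 0.1509]
tool_rot: [3.107, 0.466, -0.0]
ft_force: [-0.1, -0.5, 0.3]
grip_width: 0.589
```

```bash
cat >> h.py <<'E'
def burnt(d,fish,z=.018,R=.2,c=(.425,.287)):
    hsv=cv2.cvtColor(cv2.GaussianBlur(d['pixels'],(3,3),0),cv2.COLOR_BGR2HSV);m=((hsv[...,1]>70)&(hsv[...,0]<30)).astype(np.uint8)
    n,l,st,ct=cv2.connectedComponentsWithStats(m);out=[]
    for i in range(1,n):
        if st[i,4]<60:continue
        q=plane(d,ct[i],z,fish)
        if np.hypot(*(q[:2]-c))<R:
            P=np.array([plane(d,(b,a),z,fish)[:2]*1000 for a,b in np.argwhere(l==i)],np.float32);r=cv2.minAreaRect(P);b=cv2.boxPoints(r);e=max([b[1]-b[0],b[2]-b[1]],key=np.linalg.norm)
            out.append((ct[i].round(0),np.round(r[0],1),np.round(sorted(r[1]),1),np.degrees(np.arctan2(e[1],e[0])).round(1)))
    return out
E
python3 - <<'E'
from h import *
s=get_state();print(s['position'],s['tool_rot'])
for n,f in(('wrist',True),('top',False)):
    d=eyes.get_image(n);print(n)
    for o in burnt(d,f):print(o)
    if f:cv2.imwrite('raw_w7.png',d['pixels'])
E
```

```text
[0.44458304 0.20016429 0.150937  ] [ 3.10678234e+00  4.65867637e-01 -2.06359625e-04]
wrist
(array([262.,  84.]), array([421.8, 300. ]), array([ 22.1, 109.3]), np.float32(-72.4))
top
(array([133., 254.]), array([362.6, 453.3]), array([63.2, 64.9]), np.float32(-88.8))
```

It lies flat about 6 mm further along, same side up. Re-gripping 15 mm deep this time.

>>> {"fn": "carry_out", "kwargs": {"motion": [[[-0.039, 0.146, 0], 0.01], [[-0.039, 0.146, 0], 0.01], [[-0.039, 0.146, 0], 0.01], [[-0.039, 0.146, -0.01], 0.01], [[-0.039, 0.146, -0.05], 0.01], [[-0.039, 0.146, -0.1], 0.01], [[-0.039, 0.146, -0.14], 0.01], [[-0.039, 0.146, -0.16], 0.01], [[-0.039, 0.146, -0.168], 0.01], [[-0.039, 0.146, -0.168], 0.01], [[-0.039, 0.146, -0.168], 0.01]]}}

```text
time: 28.05
position: [0.4069, 0.3455, -0.0157]
tool_rot: [-3.104, -0.478, -0.003]
ft_force: [0.6, 1.0, -0.4]
grip_width: 0.601
```

>>> {"fn": "carry_out", "kwargs": {"motion": [[[0, 0, 0], 0], [[0, 0, 0], 0], [[0, 0, 0], 0], [[0, 0, 0], 0], [[0, 0, 0], 0], [[0, 0, 0], 0], [[0, 0, 0], 0]], "grip": 1, "squeeze": 3}}

```text
time: 28.75
position: [0.4061, 0.3448, -0.0166]
tool_rot: [-3.105, -0.477, -0.001]
ft_force: [-0.9, -0.7, 3.0]
grip_width: 0.276
```

>>> {"fn": "carry_out", "kwargs": {"motion": [[[0.0003, -0.001, 0.0075], 0], [[0.0006, -0.002, 0.015], 0], [[0.001, -0.004, 0.0225], 0], [[0.0017, -0.0056, 0.03], 0], [[0.0024, -0.008, 0.0375], 0], [[0.0033, -0.0107, 0.0446], 0], [[0.0042, -0.014, 0.052], 0], [[0.0052, -0.0172, 0.0585], 0], [[0.0065, -0.021, 0.065], 0], [[0.0078, -0.025, 0.0705], 0], [[0.0078, -0.025, 0.0705], 0], [[0.0078, -0.025, 0.0705], 0], [[0.0078, -0.025, 0.0705], 0]]}}

```text
time: 30.05
position: [0.4135, 0.3197, 0.0533]
tool_rot: [3.105, 0.478, -0.001]
ft_force: [0.1, 0.3, -1.2]
grip_width: 0.273
```

```bash
cat >> h.py <<'E'
def model(p,e,th,off,dn=.004,up=.0285):
    """upper-face centreline points (clean end, scorch start, tip), grasp `off` m from clean end"""
    a=np.radians(th);x=e*np.cos(a)-[0,0,np.sin(a)];n=e*np.sin(a)+[0,0,np.cos(a)]
    q=p+[0,0,up]+n*dn
    return [q+x*(l-off) for l in(0,.11,.15)]
E
python3 - <<'E'
from h import *
s=get_state();p=s['position'];print(p,s['tool_rot'],s['grip_width'])
d=eyes.get_image('side');t=eyes.get_image('top');e=np.array([.302,-.953,0])
cv2.imwrite('raw_s8.png',d['pixels'])
for th in(0,15,30,40):print(th,[(project(d,q).round(1).tolist(),project(t,q).round(1).tolist()) for q in model(p,e,th,.006)])
g=t['pixels'][...,2].astype(int)
for th in(15,):
    q=[project(t,v) for v in model(p,e,30,.006)];a,b=q[0],q[2]
    L=[a+(b-a)*k for k in np.linspace(.4,1.3,40)];print('top V,S',[(round(float(v[0]),1),int(g[int(round(v[1])),int(round(v[0]))])) for v in L])
print('side cols');
for c in range(276,290,2):print(c,d['pixels'][250:290,c].max(1).tolist())
E
```

```text
[0.41349517 0.31968319 0.05326592] [ 3.10483299e+00  4.77739450e-01 -5.48072280e-04] 0.27263425380650796
0 [([285.2, 271.6], [165.5, 239.7]), ([281.1, 246.3], [196.6, 230.5]), ([279.8, 237.9], [207.8, 227.2])]
15 [([285.1, 270.9], [165.7, 239.5]), ([280.9, 253.6], [197.0, 231.3]), ([279.6, 247.9], [208.1, 228.4])]
30 [([285.1, 270.2], [166.1, 239.4]), ([281.0, 261.9], [195.6, 232.7]), ([279.7, 259.2], [205.8, 230.3])]
40 [([285.0, 269.8], [166.4, 239.3]), ([281.2, 267.7], [193.6, 233.8]), ([280.0, 267.1], [202.8, 231.9])]
top V,S [(182.0, 119), (182.9, 118), (183.8, 119), (184.7, 119), (185.6, 117), (186.5, 118), (187.4, 118), (188.4, 118), (189.3, 120), (190.2, 119), (191.1, 117), (192.0, 119), (192.9, 115), (193.9, 100), (194.8, 69), (195.7, 35), (196.6, 3), (197.5, 7), (198.4, 7), (199.4, 10), (200.3, 2), (201.2, 14), (202.1, 14), (203.0, 19), (203.9, 56), (204.8, 96), (205.8, 130), (206.7, 137), (207.6, 136), (208.5, 137), (209.4, 136), (210.3, 137), (211.3, 139), (212.2, 139), (213.1, 136), (214.0, 132), (214.9, 134), (215.8, 135), (216.7, 135), (217.7, 137)]
side cols
276 [89, 
[... 662 characters left out ...]
 156, 158, 158, 155, 157, 175, 208, 213, 215, 214, 214, 217, 217, 218, 218, 216, 214, 214]
284 [161, 209, 211, 174, 108, 91, 125, 205, 210, 190, 121, 88, 103, 170, 178, 179, 179, 181, 182, 184, 189, 196, 162, 153, 151, 149, 149, 164, 213, 214, 216, 215, 212, 215, 217, 216, 216, 216, 213, 212]
286 [161, 207, 208, 172, 106, 88, 124, 204, 215, 217, 216, 211, 194, 202, 202, 182, 184, 180, 181, 181, 184, 188, 157, 151, 146, 142, 150, 175, 211, 214, 214, 214, 214, 215, 215, 214, 215, 215, 216, 215]
288 [164, 210, 205, 150, 98, 89, 136, 201, 209, 213, 214, 213, 210, 211, 214, 212, 206, 195, 196, 181, 182, 170, 145, 142, 142, 144, 154, 185, 213, 215, 214, 214, 215, 214, 214, 214, 216, 215, 215, 215]
```

It drooped again: side column 284 has the scorch starting at row 262.5 (30° predicts 262). Tightening in stages.

>>> {"fn": "carry_out", "kwargs": {"motion": [[[0, 0, 0], 0], [[0, 0, 0], 0], [[0, 0, 0], 0]], "grip": 1, "squeeze": 8}}

```text
time: 30.45
position: [0.4137, 0.3196, 0.0535]
tool_rot: [3.105, 0.477, -0.0]
ft_force: [0.0, 0.1, -0.2]
grip_width: 0.272
```

>>> {"fn": "carry_out", "kwargs": {"motion": [[[0, 0, 0], 0], [[0, 0, 0], 0], [[0, 0, 0], 0]], "grip": 1, "squeeze": 15}}

```text
time: 30.75
position: [0.4138, 0.3196, 0.0536]
tool_rot: [3.105, 0.477, 0.0]
ft_force: [0.4, 0.2, -0.4]
grip_width: 0.269
```

>>> {"fn": "carry_out", "kwargs": {"motion": [[[0, 0, 0], 0], [[0, 0, 0], 0], [[0, 0, 0.004], 0], [[0, 0, 0.015], 0], [[0, 0, 0.035], 0], [[0, 0, 0.065], 0], [[0, 0, 0.1], 0], [[0, 0, 0.135], 0], [[0, 0, 0.15], 0], [[0, 0, 0.15], 0], [[0, 0, 0.15], 0]], "squeeze": 25}}

```text
time: 31.85
position: [0.4133, 0.3193, 0.2026]
tool_rot: [3.104, 0.477, -0.002]
ft_force: [0.2, 0.4, -0.9]
grip_width: 0.26
```

```bash
python3 - <<'E'
from h import *
s=get_state();p=s['position'];print(p,s['grip_width'],s['ft_force'])
d=eyes.get_image('side');t=eyes.get_image('top');e=np.array([.302,-.953,0])
for th in(20,30,40,50):print(th,[(project(d,q).round(1).tolist(),project(t,q).round(1).tolist()) for q in model(p,e,th,.006)])
g=t['pixels'][...,2].astype(int);q=[project(t,v) for v in model(p,e,30,.006)];a,b=q[0],q[2]
L=[a+(b-a)*k for k in np.linspace(.4,1.3,36)];print('top',[(round(float(v[0]),1),int(g[int(round(v[1])),int(round(v[0]))])) for v in L])
u=project(d,model(p,e,30,.006)[1]).astype(int);print(u)
for c in range(u[0]-2,u[0]+7,2):print(c,u[1]-15,d['pixels'][u[1]-15:u[1]+28,c].max(1).tolist())
# head orientation
im=t['pixels'].max(2).astype(float);rows=np.arange(166,186);E=[]
for r in rows:
    v=im[r,380:410];i=np.argmax(np.where(v<70)[0].max()==np.arange(30));x=i+(70-v[i])/(v[i+1]-v[i]);E.append(380+x)
E=np.array(E);print('back edge',E.round(1));
W=np.array([plane(t,(x,r),.243)[:2] for x,r in zip(E[3:-3],rows[3:-3])]);f=np.polyfit(W[:,0],W[:,1],1);print('back edge yaw',np.degrees(np.arctan(f[0])),'y at x=.6135',np.polyval(f,.6135),'x range',W[:,0].min(),W[:,0].max())
E
```

```text
[0.41328329 0.31927487 0.20258957] 0.25980960465816877 [ 0.15165563  0.41401635 -0.88979448]
20 [([287.1, 228.8], [155.4, 236.7]), ([282.5, 217.1], [189.8, 228.2]), ([281.0, 213.3], [201.8, 225.2])]
30 [([287.1, 228.3], [155.6, 236.6]), ([282.6, 223.2], [188.5, 229.3]), ([281.1, 221.5], [199.8, 226.7])]
40 [([287.0, 227.9], [156.0, 236.4]), ([282.8, 229.4], [186.4, 230.5]), ([281.4, 229.9], [196.7, 228.5])]
50 [([287.0, 227.6], [156.3, 236.3]), ([283.1, 235.7], [183.4, 231.9]), ([281.9, 238.3], [192.5, 230.4])]
top [(173.3, 118), (174.5, 121), (175.6, 116), (176.7, 116), (177.9, 117), (179.0, 119), (180.1, 116), (181.3, 119), (182.4, 117), (183.5, 120), (184.7, 118), (185.8, 105), (187.0, 78), (188.1, 38), (189.2, 5), (190.4, 11), (191.5, 13), (192.6, 11), (193.8, 4), (194.9, 7), (196.0, 15), (197.2, 57), (198.3, 97), (199.5, 122), (200.6, 136), (201.7, 137), (202.9, 138), (204.0, 138), (205.1, 138), (206.3, 138), (207.4, 139), (208.5, 139), (209.7, 138), (210.8, 133), (212.0, 138), (213.1, 139)]
[282 223]
280 208 [48, 35, 34, 33, 33, 33, 30, 24, 21, 25, 32, 36, 46, 56, 66, 65, 55, 2
[... 532 characters left out ...]
6, 214, 211]
286 208 [116, 88, 95, 176, 214, 215, 215, 215, 216, 215, 215, 217, 216, 216, 217, 213, 190, 137, 172, 179, 184, 195, 166, 159, 156, 156, 152, 153, 205, 212, 214, 215, 215, 215, 215, 213, 214, 216, 214, 214, 216, 215, 211]
288 208 [109, 86, 112, 207, 216, 217, 217, 217, 216, 214, 215, 215, 215, 215, 217, 215, 216, 211, 188, 187, 180, 180, 161, 157, 153, 147, 144, 155, 204, 212, 213, 214, 215, 213, 211, 211, 214, 216, 215, 214, 214, 214, 213]
back edge [397.2 397.4 397.4 397.6 397.9 398.  398.1 398.3 398.6 398.6 398.7 398.8
 399.  399.1 399.2 399.5 399.7 399.8 399.8 399.8]
back edge yaw 6.612745608099104 y at x=.6135 -0.4238068697316193 x range 0.595250985301745 0.6361773362506522
```

Grip holds. Side and top pixels fit a tilt of about 31°, with the grip about 9 mm from the end. One quick check of the lens direction before the final move.

```bash
python3 - <<'E'
from h import *
t=eyes.get_image('top');d=eyes.get_image('side');print(get_state()['grip_width'])
a,b=plane(t,(397.7,164.4),.243),plane(t,(400.4,186.9),.243);m=(a+b)/2;v=np.array([.6135,-.383])-m[:2];print(a,b,m,v,np.degrees(np.arctan2(-v[0],v[1])))
# front edge of head (raw rows above the lens tube and below it)
im=t['pixels'].max(2).astype(float)
for r in range(163,192,1):print(r,im[r,376:404].astype(int).tolist())
E
```

```text
0.25971400115642185
[ 0.65079226 -0.42160468  0.243     ] [ 0.57992281 -0.4279298   0.243     ] [ 0.61535753 -0.42476724  0.243     ] [-0.00185753  0.04176724] 2.5464618485216497
163 [140, 140, 139, 141, 140, 144, 141, 139, 137, 136, 138, 135, 131, 124, 124, 119, 116, 108, 102, 99, 102, 113, 126, 134, 139, 139, 141, 140]
164 [143, 142, 142, 144, 144, 141, 140, 138, 136, 135, 132, 124, 113, 96, 89, 85, 78, 68, 65, 64, 67, 87, 116, 133, 137, 136, 138, 137]
165 [142, 143, 144, 143, 144, 141, 140, 137, 136, 130, 124, 106, 80, 58, 48, 49, 52, 50, 51, 49, 44, 70, 107, 129, 136, 137, 135, 138]
166 [142, 142, 142, 142, 144, 142, 139, 138, 136, 125, 107, 78, 49, 28, 26, 40, 57, 67, 73, 62, 52, 62, 96, 122, 134, 139, 137, 138]
167 [141, 142, 141, 141, 139, 139, 140, 138, 131, 110, 79, 51, 27, 13, 25, 45, 74, 91, 96, 89, 64, 57, 88, 118, 133, 138, 140, 139]
168 [141, 141, 141, 142, 141, 137, 137, 137, 129, 100, 63, 30, 4, 10, 20, 47, 79, 96, 102, 97, 71, 58, 86, 117, 135, 139, 138, 140]
169 [139, 139, 140, 139, 137, 138, 135, 137, 128, 99, 61, 29, 6, 12, 19, 44, 72, 88, 93, 89, 66, 52, 84, 117,
[... 2027 characters left out ...]
39, 34, 23, 14, 1, 4, 7, 12, 14, 15, 13, 18, 32, 58, 91, 124, 137, 143]
187 [17, 9, 0, 12, 0, 17, 24, 32, 43, 42, 40, 38, 29, 20, 12, 12, 15, 20, 23, 26, 32, 47, 68, 89, 112, 133, 143, 142]
188 [15, 15, 1, 18, 18, 27, 34, 38, 40, 43, 41, 39, 27, 26, 31, 38, 37, 46, 52, 60, 67, 86, 106, 120, 134, 139, 141, 146]
189 [26, 18, 11, 23, 29, 39, 39, 39, 39, 42, 43, 41, 42, 55, 70, 80, 85, 86, 95, 103, 111, 123, 130, 138, 142, 144, 144, 143]
190 [34, 30, 34, 36, 39, 39, 44, 42, 46, 40, 43, 46, 60, 86, 110, 116, 122, 125, 128, 129, 133, 139, 143, 144, 145, 147, 145, 144]
191 [42, 41, 37, 43, 40, 44, 42, 42, 40, 43, 42, 50, 74, 106, 128, 138, 138, 139, 142, 144, 145, 145, 145, 146, 146, 148, 146, 146]
```

Lens yaw is about 5.5° (back edge 6.6°, centre line 2.5° but noisy). Carrying the slat gently towards the view point, high over the tower.

>>> {"fn": "carry_out", "kwargs": {"motion": [[[0.003, -0.008, 0.003], -0.003], [[0.01, -0.026, 0.008], -0.012], [[0.02, -0.051, 0.014], -0.024], [[0.031, -0.079, 0.02], -0.037], [[0.042, -0.107, 0.024], -0.05], [[0.053, -0.135, 0.028], -0.063], [[0.064, -0.163, 0.028], -0.077], [[0.075, -0.191, 0.028], -0.09], [[0.086, -0.219, 0.028], -0.103], [[0.097, -0.247, 0.028], -0.116], [[0.108, -0.275, 0.028], -0.129], [[0.119, -0.303, 0.028], -0.142], [[0.13, -0.331, 0.028], -0.156], [[0.141, -0.359, 0.028], -0.169], [[0.152, -0.387, 0.028], -0.182], [[0.162, -0.413, 0.028], -0.194], [[0.17, -0.433, 0.028], -0.204], [[0.175, -0.446, 0.028], -0.21], [[0.176, -0.449, 0.028], -0.211], [[0.176, -0.449, 0.028], -0.211]]}}

```text
time: 34.05
position: [0.5894, -0.1298, 0.2316]
tool_rot: [-3.138, -0.146, 0.0]
ft_force: [0.2, 0.3, -0.6]
grip_width: 0.255
```

>>> {"fn": "carry_out", "kwargs": {"motion": [[[0, 0, 0], 0], [[0, 0, 0], 0], [[0, 0, 0], 0]]}}

```text
time: 34.35
position: [0.5898, -0.1283, 0.2317]
tool_rot: [-3.137, -0.15, -0.0]
ft_force: [-0.0, -0.8, -0.9]
grip_width: 0.263
```

```bash
python3 - <<'E'
from h import *
s=get_state();p=s['position'];print(p,s['tool_rot'],s['grip_width'],s['time'])
d=eyes.get_image('side');t=eyes.get_image('top');e=np.array([.096,-.995,0])
for th in(20,30,40):print(th,[(project(d,q).round(1).tolist(),project(t,q).round(1).tolist()) for q in model(p,e,th,.009,.001)])
c=project(d,[.594,-.184,.22]).astype(int);k=project(t,[.594,-.184,.22]).astype(int);os=c-[35,32];ot=k-[35,32];print('o side',os,'o top',ot)
f=lambda im,o:cv2.resize(im[o[1]:o[1]+64,o[0]:o[0]+66],(396,384),interpolation=cv2.INTER_CUBIC)
cv2.imwrite('pics/fin.png',np.hstack([f(d['pixels'],os),f(t['pixels'],ot)]))
E
```

```text
[ 0.58977786 -0.12825667  0.23170975] [-3.13748311e+00 -1.50234057e-01 -3.80432547e-04] 0.26267883085212457 34.35
20 [([262.0, 140.3], [300.9, 181.0]), ([265.9, 137.4], [332.9, 180.7]), ([267.2, 136.4], [344.1, 180.6])]
30 [([262.1, 139.8], [301.2, 180.9]), ([265.6, 142.0], [329.8, 181.8]), ([266.8, 142.8], [339.7, 182.1])]
40 [([262.1, 139.4], [301.6, 180.8]), ([265.2, 146.6], [326.1, 182.9]), ([266.3, 149.0], [334.5, 183.6])]
o side [229 111] o top [285 150]
```

View pics/fin.png

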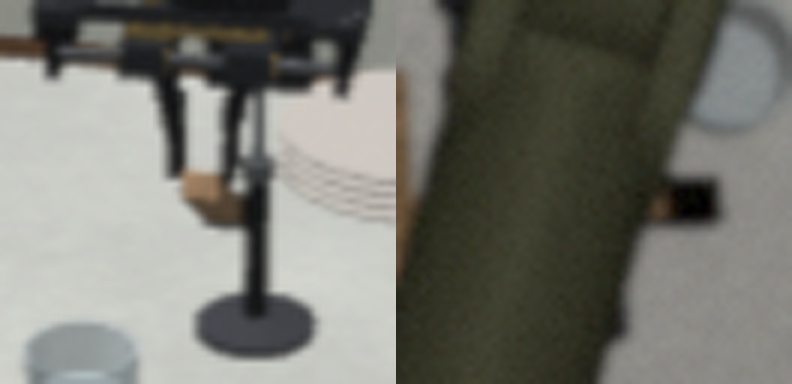

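Final-pose view: in the side crop the pale end is between the pads and the lower face slopes down to the tip near (240,222). In the top crop the scorched part spans columns 670–717. To get the actual tilt, I fit a box model to both images.

```bash
cat > fit.py <<'E'
from h import *
from scipy.optimize import minimize
def corners(m,e,th,l0,l1):
    a=np.radians(th);x=e*np.cos(a)-[0,0,np.sin(a)];n=e*np.sin(a)+[0,0,np.cos(a)];y=np.cross(n,x)
    return [m+x*(l-.075)+y*s*.012+n*h*.009 for l in(l0,l1) for s in(-1,1) for h in(-1,1)]
def render(d,m,e,th,l0,l1,o,sz,S=6):
    P=np.array([(project(d,q)-o+.5)*S for q in corners(m,e,th,l0,l1)],np.float32);im=np.zeros((sz[1]*S,sz[0]*S),np.float32)
    cv2.fillConvexPoly(im,cv2.convexHull((P*16).astype(np.int32)),1.,shift=4);return cv2.GaussianBlur(cv2.resize(im,tuple(sz),interpolation=cv2.INTER_AREA),(0,0),.7)
def run(yaw,sbox,tbox,m0,show=False):
    d=eyes.get_image('side');t=eyes.get_image('top');e=np.array([np.cos(yaw),np.sin(yaw),0])
    def crop(im,b):return im['pixels'][b[1]:b[3],b[0]:b[2]]
    hs=cv2.cvtColor(crop(d,sbox),cv2.COLOR_BGR2HSV);S=((hs[...,1]>75)&(hs[...,0]<25)).astype(np.float32)
    T=np.clip((115-crop(t,tbox).max(2).astype(np.float32))/100,0,1)
    S=cv2.GaussianBlur(S,(0,0),.5)
    if show:
        for r in S:print(''.join(' .:#'[int(min(3,v*3.9))] for v in r))
        for r in T:print(''.join(' .:#'[int(min(3,v*3.9))] for v in r))
    f=lambda q:((render(d,m0+q[:3]/1e3,e,q[3],0,.11,np.array(sbox[:2]),(sbox[2]-sbox[0],sbox[3]-sbox[1]))-S)**2).sum()+((render(t,m0+q[:3]/1e3,e,q[3],.11,.15,np.array(tbox[:2]),(tbox[2]-tbox[0],tbox[3]-tbox[1]))-T)**2).sum()
    best=min((minimize(f,[0,0,0,th],method='Nelder-Mead',options=dict(initial_simplex=np.array([[0,0,0,th],[5,0,0,th],[0,5,0,th],[0,0,5,th],[0,0,0,th+6]]),maxiter=250)) for th in(25,33,42)),key=lambda r:r.fun)
    for th in(20,25,30,35,40,45):
        r=minimize(lambda q:f([*q,th]),best.x[:3],method='Nelder-Mead',options=dict(maxiter=120));print(th,round(r.fun,2),r.x.round(1))
    print('best',best.fun.round(2),(m0+best.x[:3]/1e3).round(4),best.x[3].round(1))
E
python3 - <<'E'
from fit import *
s=get_state();print(s['position'])
run(np.radians(-84.5),(256,136,270,154),(328,176,345,190),np.array([.594,-.184,.22]),True)
E
```

```text
[ 0.58976976 -0.12865281  0.23166726]
              
              
              
              
    ######    
    ######    
    #######   
    ########  
     ########.
       #######
        ######
         #####
              
              
              
              
              
              
::.              
::.              
::.              
#::..            
####::::::.      
##########.      
:::#######:      
..:#######:      
..:#######:.     
..:#######:.     
..:######:.      
.........        
                 
                 Traceback (most recent call last):
  File "<stdin>", line 3, in <module>
  File "fit.py", line 21, in run
    r=minimize(lambda q:f([*q,th]),best.x[:3],method='Nelder-Mead',options=dict(maxiter=120));print(th,round(r.fun,2),r.x.round(1))
    res = _minimize_neldermead(fun, x0, args, callback, bounds=bounds,
                               **options)
    fsim[k] = func(sim[k])
              ~~~~^^^^^^^^
    fx = function(np.copy(x), *(wrapper_args + args))
  File "fit.py", line 21, in <lambda>
    r=minimize(lambda q:f([*q,th]),best.x[:3],method='Nelder-Mead',options=dict(maxiter=120));print(th,round(r.fun,2),r.x.round(1))
                        ~^^^^^^^^^
  File "fit.py", line 18, in <lambda>
    f=lambda q:((render(d,m0+q[:3]/1e3,e,q[3],0,.11,np.array(sbox[:2]),(sbox[2]-sbox[0],sbox[3]-sbox[1]))-S)**2).sum()+((render(t,m0+q[:3]/1e3,e,q[3],.11,.15,np.array(tbox[:2]),(tbox[2]-tbox[0],tbox[3]-tbox[1]))-T)**2).sum()
                             ~~~~~^~~~
TypeError: unsupported operand type(s) for /: 'list' and 'float'
```

```bash
sed -i 's/f(\[\*q,th\])/f(np.array([*q,th]))/' fit.py; python3 - <<'E'
from fit import *
run(np.radians(-84.5),(256,136,270,154),(330,180,345,190),np.array([.594,-.184,.22]))
E
```

```text
20 32.88 [-0.  13.1  8.4]
25 20.45 [-0.3 12.9  9.1]
30 12.79 [-0.8  8.5  3.3]
35 20.84 [-1.1  6.   2.4]
40 43.29 [-0.9  5.   3.5]
45 51.09 [-0.9 -2.1  5.7]
best 12.44 [ 0.5932 -0.1754  0.2232] 30.7
```

Fit: tilt about 30.7°, middle at (0.593, -0.175, 0.223). That's within a few mm of the view point, so one small correction and settle.

>>> {"fn": "carry_out", "kwargs": {"motion": [[[0.001, -0.001, -0.001], 0], [[0.001, -0.003, -0.003], 0], [[0.001, -0.003, -0.003], 0], [[0.001, -0.003, -0.003], 0], [[0.001, -0.003, -0.003], 0], [[0.001, -0.003, -0.003], 0], [[0.001, -0.003, -0.003], 0], [[0.001, -0.003, -0.003], 0], [[0.001, -0.003, -0.003], 0], [[0.001, -0.003, -0.003], 0]]}}

```text
time: 35.65
position: [0.5908, -0.1324, 0.2286]
tool_rot: [3.138, 0.148, 0.0]
ft_force: [0.4, -0.9, -0.3]
grip_width: 0.257
```

```bash
python3 - <<'E'
from fit import *
s=get_state();print(s['time'],s['position'],s['grip_width'],abs(s['qd']).max(),s['ft_force'])
run(np.radians(-84.5),(256,136,270,154),(330,180,345,190),np.array([.594,-.178,.221]))
print('mat side/top ok?')
d=eyes.get_image('side');a=cv2.imread('raw_s6.png');b=d['pixels']
x=slice(205,260);y=slice(200,235);print('tower diff side mean',cv2.absdiff(a,b)[y,x].mean())
from bench import ticket
s=get_state();print(s['grip_width'],abs(s['qd']).max())
E
```

```text
35.65 [ 0.59076649 -0.13237493  0.22860278] 0.25710077946884363 0.0033300274348647663 [ 0.36861469 -0.88740824 -0.25500309]
20 34.88 [0.9 2.7 4.7]
25 22.29 [0.1 2.7 3.5]
30 14.78 [ 0.2 -1.4 -1.1]
35 21.21 [ 0.2 -1.8 -0.8]
40 44.85 [ 0.2 -1.5 -1.2]
45 51.21 [ 0.5 -9.6  3.8]
best 13.86 [ 0.5942 -0.1795  0.2198] 31.2
mat side/top ok?
tower diff side mean 10.73004329004329
0.25541421955220545 0.001803620725961269
```

```bash
python3 - <<'E'
from h import *
from bench import ticket
d=eyes.get_image('side');b=d['pixels'];a=cv2.imread('raw_s8.png')
P=np.array([project(d,[x,y,z]) for x in(.53,.71) for y in(-.09,.08) for z in(0,.06)]);x0,y0=P.min(0).astype(int)-2;x1,y1=P.max(0).astype(int)+3
A,B=[cv2.cvtColor(i[y0:y1,x0:x1],cv2.COLOR_BGR2GRAY) for i in(a,b)];print((x0,y0,x1,y1),cv2.absdiff(A,B).mean(),cv2.phaseCorrelate(np.float64(A),np.float64(B)))
D=cv2.blur(cv2.absdiff(A,B),(5,5))[::6,::8];print(D)
s=get_state();print(s['time'],s['grip_width'],abs(s['qd']).max(),s['position'])
E
```

```text
(np.int64(212), np.int64(186), np.int64(278), np.int64(238)) 20.967365967365968 ((0.014197735028432135, 0.33683250710677726), 0.612615255846713)
[[ 12  12  13  13  13  15  14  14 114]
 [ 11  12  13  13  14  14  14  14 113]
 [ 12  12  12  10  11  12  13  13 117]
 [ 13  13  12  10  10   9   8  11 123]
 [ 13  13  11  10   9   9  10   9 131]
 [ 13  13   9   8   8   8   9  11 150]
 [ 13  12   7   9  10  10  11  12 153]
 [ 12  11  10  10   9   8   8  12  41]
 [ 12  13  14  14  13  74  91  72  80]]
35.85 0.25696562042999066 0.0019323242614675876 [ 0.59077533 -0.1323406   0.22857841]
```

The tower is unchanged apart from a uniform brightness change, with shift under 0.4 px. The arm is still and the grip is stable, so I'm handing in.

```bash
python3 -c "
from bench import ticket
print(ticket.close_job())"
```

```text
the job is handed in; nothing more can be done
None
```

Both parts of the task were done in order and the job is handed in. It reported no verdict. The last clock reading was 35.85 s of the 64 s allowed.

**Tower:** Both clean slats lie flat as the third layer, one above each bottom slat. A close wrist picture showed them on the planned outlines to about 2–3 mm, with the lower slats in place. A last side-camera comparison showed no shift in the tower (under 0.4 px, only a brightness change).

**Scorched slat:** It is held at 25 N near its pale end, scorched end towards the lens. I pivoted it in a light grip with its tip on the shelf, because the tool itself cannot tilt.
- **Tilt:** a fit to the side and top images gave about 31° downward.
- **Middle of the slat:** the fit put it at (0.594, -0.180, 0.220) m, against my estimate of (0.594, -0.18, 0.22) m for the view point.
- **Motion:** at the last check the arm's joints were practically still (under 0.004 rad/s). The gripper opening was steady at 0.255–0.263.

**What went wrong or disagreed:**
- **Fingertips:** they sit about 25 mm short of the reported TCP, so my first grasp closed above clean slat A. I corrected for this afterwards.
- **Dropped slat:** my first hold on the scorched slat was too shallow. It slipped out when tightened and fell a few centimetres onto the shelf. I found it again and gripped it deeper.
- **Lens direction:** estimates of its sideways angle ranged from 2.5° to 6.6°; I used 5.5°.
- **Distance to the lens:** estimates of the slat's middle and of the lens front each differed by 6–7 mm along the viewing line, so the 20 cm is uncertain by about that much.
- **Not checked:** I did not re-check the pan, tins, cups, ramekin and brush at the end. The forces I read during the moves stayed at a few newtons.

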